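Back off the knurled nut of a phone hold-down jig and swing the bar aside

TASK

Free the opened phone in the hold-down jig. With a fingertip against its knurled rim, roll the dark steel thumb nut anticlockwise (seen from above) until its red mark, which now stands less than half a turn past the black arrow on the jig plate, has come round to the arrow for the second time; then push the blue bar by its steel peg clockwise as far as it goes, clear of the phone, and take the hand away. Grip and lift nothing, be gentle with the nut, and leave the phone in its nest and the tools around it where they lie.

Things in the scene. Friction and masses are not known exactly. Their poses are not given: they have to be found in the camera images.
- jig: fixed aluminium plate, 110 mm (its x) by 270 mm (its y), 12 mm thick; origin on its underside, on the axis of the upright 8 mm stud that carries bar and nut (stud end 92 mm above the bench). Plate from x -60 to +50 mm and y -215 to +55 mm of the origin. The black arrow lies at +y of the stud, the phone at -y
- nut (a joint): dark steel thumb nut on the stud, vertical axis; rad, grows anticlockwise seen from above (loosening). 0 = tight, red mark at the arrow; 6.28 = mark at the arrow for the first time, 12.57 = for the second time, where it should end. Turns with 0.04 N m of friction, stays where left, goes on to 31.4. Rises 4 mm a turn
- nut_center (a point): on the nut's axis at mid-height of its knurled band, rises with the nut. The band is 18 mm high and 52 mm across its 20 rounded ridges (2 mm high): 46 to 64 mm above the bench at joint value 0, 54 to 72 mm at 12.57. Under the band are a hub of 28 mm and a washer of 34 mm diameter; nothing else stands near it at its height, so a finger can go all the way round
- nut_mark (a point): outer end of the red mark on the nut's top, 23 mm from the axis
- line (a point): middle of the 20 mm long black arrow (its head towards the nut) painted on the jig plate, 40 mm from the stud axis along the jig's +y, 12 mm above the bench
- bar (a joint): blue hold-down bar pivoting on the stud under the nut; rad, 0 = over the phone (along the jig's -y), grows clockwise seen from above, to the stop at 1.6 (about along the jig's -x, towards the robot). 18 mm wide, 95 mm long from the axis, 22 to 32 mm above the bench; 0.08 N m of friction, stays where left. Lugs of the washer under the nut block it until the nut is past about 8 rad
- peg (a point): upright steel peg of 12 mm diameter on the bar, 85 mm from the stud axis, from 32 to 50 mm above the bench; the point is its mid-height, 41 mm
- phone: opened phone 148x71x8 mm lying loose in a nest of 5 mm high black strips on the plate, long side along the jig's y; origin at the centre of its underside (12 mm above the bench), its centre 128 mm from the stud along the jig's -y; the bar's end hangs about 1 mm over it
- screwdriver: loose red precision screwdriver, 157 mm long, 13 mm high, behind the jig; leave it
- reel: loose reel of solder, 77x57x32 mm, in front of the jig to the left; leave it
- dish: loose round steel screw dish, 65 mm across, 14 mm high, in front of the phone; leave it

How it is judged:
On the way, in this order (a step that is already met when the one before it is completed fails the run):
1. the nut has been rolled back to two full turns from tight, the red mark at the arrow for the second time (value of joint nut between 12.17 and 12.97 rad), for 0.1 s.
2. the bar has been swung aside to its stop (value of joint bar above 1.4 rad), for 0.1 s.
At the end, for the whole second after the job is handed in: The nut rests within 0.4 rad (23 degrees) of two full turns from tight (12.57 rad), the bar rests within 0.2 rad of its stop (joint above 1.4), and the phone lies still in its nest within 10 mm of where it was (all of step 1 and value of joint bar above 1.4 rad and velocity of joint nut between -0.1 and 0.1 rad/s and velocity of joint bar between -0.1 and 0.1 rad/s and distance of phone from where it was at the start of the episode below 0.01 m and linear speed of phone below 0.02 m/s); the robot touches nothing.
It fails at once if the phone is lifted, or shifted by more than 10 mm (distance of phone from where it was at the start of the episode above 0.01 m).
It fails at once if the nut is gripped or pressed hard: more than 35 N between fingers and nut (contact force between the fingers and nut above 35 N).
It fails at once if the screwdriver is moved by more than 20 mm (distance of screwdriver from where it was at the start of the episode above 0.02 m).
It fails at once if the solder reel is moved by more than 20 mm (distance of reel from where it was at the start of the episode above 0.02 m).
It fails at once if the screw dish is moved by more than 20 mm (distance of dish from where it was at the start of the episode above 0.02 m).
It also fails if it takes over 67 s, if anything falls off the work surface, if the arm or the gripper's body presses on something with over 40 N, if the wrist force passes 120 N, or if a joint passes its speed limit or range.

ROBOT

A 7-joint arm with a two-finger parallel gripper is mounted at the origin on a cart in front of the work surface, level with it; the furniture and walls round the work are solid. World frame = base frame: x ahead of the robot, y to its left, z up, the work surface at z = 0. Lengths are in m, angles in rad, forces in N, time in s.
With the tool pointing down it reaches from about 0.425 to 0.8 m from the base axis. Payload 8.3 kg.
Tool frame: the origin (TCP) lies midway between the tips of the shut fingers; the grasp point (between the pads) lies 19 mm behind it; z points along the fingers, y is the direction in which the jaws open and shut (so a half turn about z gives the same grasp; the last joint's range is limited). The gripper opens to 85 mm and grips with 20 to 120 N. Pads are 22 mm wide; open, the fingers measure 114 mm over their backs; the gripper's body (76 mm by 85 mm) begins 54 mm behind the grasp point. The pads swing forward as they close: fully open they stand 13 mm farther back than shut.
Start: joints at [1.156, 0.383, 0.016, 1.37, -0.006, 1.388, -0.046], TCP at [0.215, -0.587, 0.2] pointing down, gripper open.
Joint ranges: [-2.95, 2.95], [-0.25, 2.06], [-1.52, 1.56], [0.18, 2.33], [-1.44, 4.58], [0.02, 2.06], [-3.01, 3.01]. Speed limits (rad/s): [2.39, 2.39, 3.01, 3.01, 3.14, 3.14, 3.14].

INTERFACE

Orientations are given as [roll, pitch, yaw] about the fixed x, y, z axes, in that order (R = Rz(yaw) Ry(pitch) Rx(roll)).
In Python, from workcell import get_obs, get_image, camera_model, close_job gives the robot as it stands.
- The arm moves only by the tool jog_arm, never from a script. Its argument "increments" is a list of rows, each an object of numbers: "rx", "ry", "rz": the turn, a rotation vector about the world's x, y, z in degrees; "x", "y", "z": the shift along the world's x, y, z in mm; "fingers": the closure, from -1 (fully open) to 1 (shut), so that 0 is half open. In form: [{"rx": .., "ry": .., "rz": .., "x": .., "y": .., "z": .., "fingers": ..}, ...]. A call has 1 to 12 rows; each row shifts and turns the pose as measured when the row begins; what a row does not reach is not made up. A row lasts 1/10 s, in which the tool goes at most 50 mm and 8.59 degrees, less where a joint would pass 70% of its speed; a pose out of reach is approached as far as the arm can. A call is refused whole if a number of a shift passes 50 or a number of a turn 8.59, either way. A call with a gripper value outside its range is refused whole. The fingers move at their own pace and stop on an object; the grip force is fixed at half the most. Time passes only in rows, so rows that do not move let the fingers close. It gives the time, the measured TCP pose, the force and the opening at its end, in the units of the state.
- get_obs(): the state, without advancing time (a new reading comes with each control period).
- get_image(name): name is "scene" or "top" or "wrist"; returns the picture (480x640x3 uint8, red, green, blue); there is no depth.
- camera_model(name): a dict with "K" (3x3 intrinsics, pixels), "k1" (the pictures are not rectified: a ray, as slopes to the right and down, at radius r is drawn at 1 + k1 r^2 times it, then the intrinsics apply), "rvec" (rotation vector, rad) and "tvec" (3), from world to camera coordinates, as OpenCV has them. Camera axes: x right, y down, z forward; pixel columns grow to the right and rows downward; lengths in m; the calibration is good to about 2 mm. A picture is of the moment at which its call begins: read the wrist's pose just before it. camera_model takes no time and is no camera call; for the wrist camera it gives the pose at the moment of the call.
- close_job(): hands the job in, once; it reports no verdict.
The state is a dict: "t": time; "joint_pos": joint angles; "joint_velocities": joint speeds; "tau": joint torques, N m; "tool_pos": TCP position; "orientation": TCP orientation; "ft_force": force on the tool from outside, world axes, zero at the start; "moment": the same for the moment, N m; "grip_width": finger opening in m.
Only numpy, scipy, OpenCV 4.12 (cv2) and the standard library are available. Lean on these libraries where they do the work, as an engineer would, in place of code of your own. Each camera call takes 0.05 s, during which the arm holds its last target.

## Working session

There is one attempt and no reset: what is moved stays moved. The work goes in short steps, Python scripts to look and compute and a tool call to move; the robot and the scene stay as the last step left them, time stands still between calls to the robot, and variables do not carry over. Pictures are saved under pics/ and viewed, and the job is handed in when it is done.

Besides the shell and the picture viewer there is one more tool, called after "Emit:" as name([rows], argument=value, ...), one row to a line, values as JSON. jog_arm: Moves the arm, as the interface text tells. Its arguments: {"type":"object","properties":{"increments":{"type":"array","items":{"type":"object","properties":{"rx":{"type":"number"},"ry":{"type":"number"},"rz":{"type":"number"},"x":{"type":"number"},"y":{"type":"number"},"z":{"type":"number"},"fingers":{"type":"number"}}}}},"required":["increments"]}

```bash
mkdir -p pics
python3 - <<'E'
from workcell import *
import cv2
print(get_obs())
for n in("scene","top"):
    im=get_image(n); cv2.imwrite(f"pics/{n}0.png",im[:,:,::-1]); print(n,camera_model(n))
E
```

```text
{'t': 0.0, 'joint_pos': array([ 1.15611857,  0.38423643,  0.01635546,  1.37117277, -0.00630993,
        1.38820982, -0.04648771]), 'joint_velocities': array([-0.00068507, -0.00020653,  0.00041482, -0.00047225,  0.00039623,
       -0.00117062, -0.00033057]), 'tau': array([-7.79158581e-04, -6.27597213e+01,  8.44520442e-01, -3.71822226e+01,
        1.66358060e-02,  1.44197312e-02,  9.50003391e-05]), 'tool_pos': array([ 0.21520142, -0.58616702,  0.19857144]), 'orientation': array([-3.13961505e+00,  1.97916166e-05,  3.51869058e-01]), 'ft_force': array([ 0.26290485, -0.75344733, -0.40446038]), 'moment': array([-0.03074248, -0.00255654, -0.02072924]), 'grip_width': 0.08527432794973801}
scene {'K': array([[568.00724731,   0.        , 315.21166364],
       [  0.        , 568.00724731, 239.09495566],
       [  0.        ,   0.        ,   1.        ]]), 'k1': 0.046854986627140875, 'rvec': array([ 0.74199295, -2.336104  ,  1.41392037]), 'tvec': array([0.30809321, 0.28940474, 0.46694306])}
top {'K': array([[594.79375487,   0.        , 319.68526376],
       [  0.        , 594.79375487, 236.92366815],
       [  0.        ,   0.        ,   1.        ]]), 'k1': 0.04556372812136392, 'rvec': array([ 2.1185415 , -2.15406497,  0.09052047]), 'tvec': array([-0.17537742,  0.56211762,  0.88236439])}
```

View pics/scene0.png

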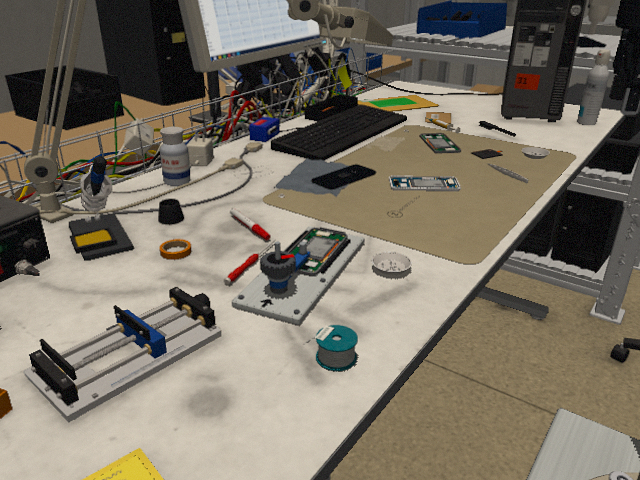

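View pics/top0.png

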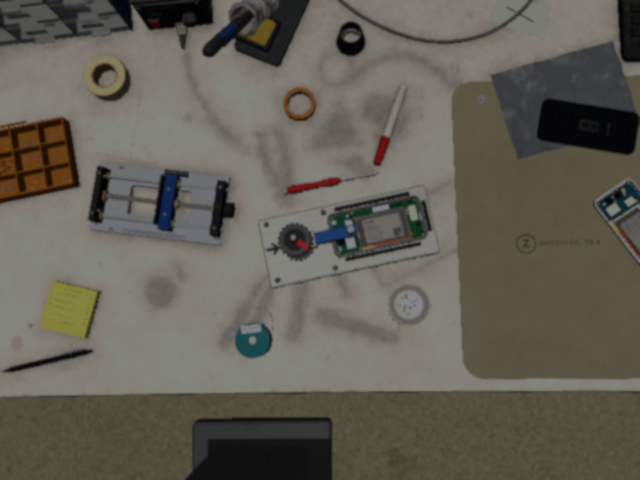

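```bash
cat > h.py <<'E'
import numpy as np,cv2
from workcell import *
def ray(n,uv,cm=None):
    c=cm or camera_model(n)
    d=((np.array(uv,float)-c['K'][:2,2])/c['K'][0,0]); rd=np.linalg.norm(d); r=rd
    for _ in range(20): r=rd/(1+c['k1']*r*r)
    if rd>0: d=d*r/rd
    R=cv2.Rodrigues(c['rvec'])[0]
    return -R.T@c['tvec'], R.T@np.array([d[0],d[1],1])
def onz(n,uv,z,cm=None):
    o,d=ray(n,uv,cm); return o+d*(z-o[2])/d[2]
def proj(n,p,cm=None):
    c=cm or camera_model(n)
    q=cv2.Rodrigues(c['rvec'])[0]@np.array(p,float)+c['tvec']; s=q[:2]/q[2]
    return s*(1+c['k1']*(s@s))*c['K'][0,0]+c['K'][:2,2]
E
python3 - <<'E'
from h import *
im=cv2.imread("pics/top0.png")
cv2.imwrite("pics/c1.png",cv2.resize(im[175:300,250:450],None,fx=4,fy=4,interpolation=cv2.INTER_CUBIC))
im=cv2.imread("pics/scene0.png")
cv2.imwrite("pics/c2.png",cv2.resize(im[215:330,220:380],None,fx=5,fy=5,interpolation=cv2.INTER_CUBIC))
for c in [(260,218),(427,186),(442,253),(271,287)]: print(onz("top",c,.012))
E
```

```text
[ 0.59365581 -0.0897773   0.012     ]
[ 0.63907074 -0.35386735  0.012     ]
[ 0.53288552 -0.37305132  0.012     ]
[ 0.48446398 -0.10688026  0.012     ]
```

View pics/c1.png

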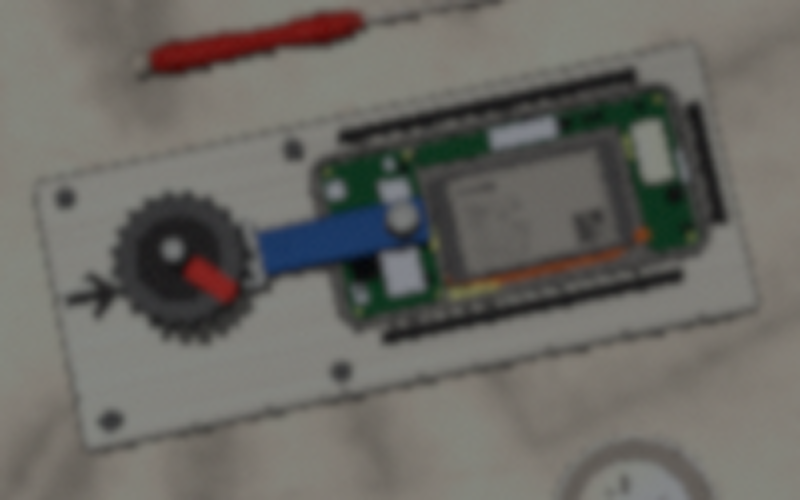

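View pics/c2.png

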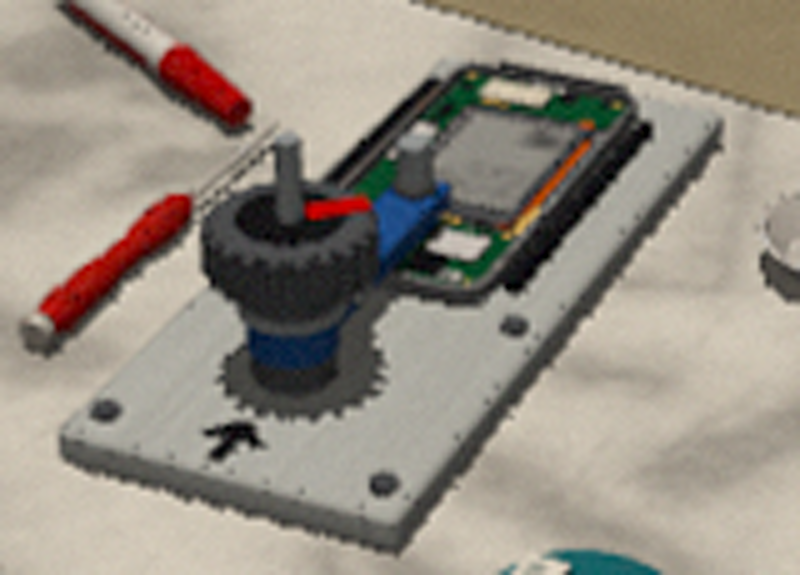

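Run:
```python
from h import *
f=lambda u,v:(250+u/4,175+v/4)
P={}
for n,uv,z in [("stud",(172,247),.092),("nutc",(183,264),.066),("mark",(232,295),.066),("peg",(403,217),.05),("arrow",(92,296),.012)]:
    P[n]=onz("top",f(*uv),z); print(n,P[n])
g=lambda u,v:(220+u/5,215+v/5)
for n,uv,z in [("stud",(287,138),.092),("mark",(368,205),.066),("peg",(416,143),.05),("arrow",(237,440),.012)]:
    print("sc",n,onz("scene",g(*uv),z))
# jig from corners
C=np.array([onz("top",f(*u),.012)[:2] for u in [(37,183),(690,40),(760,310),(88,452)]])
L=np.array([[50,55],[50,-215],[-60,-215],[-60,55]])/1000
# jig frame: x away from robot
lc=L-L.mean(0);cc=C-C.mean(0)
a=np.arctan2((lc[:,0]*cc[:,1]-lc[:,1]*cc[:,0]).sum(),(lc*cc).sum())
R=np.array([[np.cos(a),-np.sin(a)],[np.sin(a),np.cos(a)]])
o=C.mean(0)-R@L.mean(0)
print("yaw",np.degrees(a),"origin",o,"resid",C-(o+L@R.T))
print("arrow pred",o+R@[0,.04],"peg pred",o+R@[0,-.085])
m=P["mark"][:2]-o; print("mark r",np.linalg.norm(m),"ang past arrow",np.degrees((np.arctan2(m[1],m[0])-a-np.pi/2)%(2*np.pi)))
for n,uv,z in[("reel",(253,338),.03),("dish",(409,305),.007),("sd",(288,190),.006),("sd2",(378,176),.006)]: print(n,onz("top",uv,z))
```

```text
stud [ 0.55243133 -0.14879219  0.092     ]
nutc [ 0.54935853 -0.15057373  0.066     ]
mark [ 0.53749118 -0.16859801  0.066     ]
peg [ 0.56752578 -0.23238851  0.05      ]
arrow [ 0.54393642 -0.11022445  0.012     ]
sc stud [ 0.54676784 -0.14732006  0.092     ]
sc mark [ 0.53268136 -0.16626733  0.066     ]
sc peg [ 0.56172724 -0.22937042  0.05      ]
sc arrow [ 0.5389441 -0.110899   0.012    ]
yaw 11.175665467217302 origin [ 0.55108068 -0.14903652] resid [[-0.00019546 -0.00319074]
 [-0.00095959  0.00335408]
 [-0.00017221  0.00156727]
 [ 0.00132725 -0.00173061]]
arrow pred [ 0.54332797 -0.10979502] peg pred [ 0.56755518 -0.23242471]
mark r 0.023818607118552146 ang past arrow 134.0363749677546
reel [ 0.4072975  -0.08160643  0.03      ]
dish [ 0.45367555 -0.32020107  0.007     ]
sd [ 0.63903211 -0.13398168  0.006     ]
sd2 [ 0.65842166 -0.27796889  0.006     ]
```

Emit:
jog_arm([
  {"x": 22.5,"y": 36.5,"rz": -1.68,"fingers": 1},
  {"x": 22.5,"y": 36.5,"rz": -1.68,"fingers": 1},
  {"x": 22.5,"y": 36.5,"rz": -1.68,"fingers": 1},
  {"x": 22.5,"y": 36.5,"rz": -1.68,"fingers": 1},
  {"x": 22.5,"y": 36.5,"rz": -1.68,"fingers": 1},
  {"x": 22.5,"y": 36.5,"rz": -1.68,"fingers": 1},
  {"x": 22.5,"y": 36.5,"rz": -1.68,"fingers": 1},
  {"x": 22.5,"y": 36.5,"rz": -1.68,"fingers": 1},
  {"x": 22.5,"y": 36.5,"rz": -1.68,"fingers": 1},
  {"x": 22.5,"y": 36.5,"rz": -1.68,"fingers": 1},
  {"x": 22.5,"y": 36.5,"rz": -1.68,"fingers": 1},
  {"x": 0,"y": 0,"fingers": 1},
])

```text
schema error: expected keys rx, ry, rz, x, y, z, fingers
```

Emit:
jog_arm([
  {"x": 22.5,"y": 36.5,"z": 0,"rx": 0,"ry": 0,"rz": -1.7,"fingers": 1},
  {"x": 22.5,"y": 36.5,"z": 0,"rx": 0,"ry": 0,"rz": -1.7,"fingers": 1},
  {"x": 22.5,"y": 36.5,"z": 0,"rx": 0,"ry": 0,"rz": -1.7,"fingers": 1},
  {"x": 22.5,"y": 36.5,"z": 0,"rx": 0,"ry": 0,"rz": -1.7,"fingers": 1},
  {"x": 22.5,"y": 36.5,"z": 0,"rx": 0,"ry": 0,"rz": -1.7,"fingers": 1},
  {"x": 22.5,"y": 36.5,"z": 0,"rx": 0,"ry": 0,"rz": -1.7,"fingers": 1},
  {"x": 22.5,"y": 36.5,"z": 0,"rx": 0,"ry": 0,"rz": -1.7,"fingers": 1},
  {"x": 22.5,"y": 36.5,"z": 0,"rx": 0,"ry": 0,"rz": -1.7,"fingers": 1},
  {"x": 22.5,"y": 36.5,"z": 0,"rx": 0,"ry": 0,"rz": -1.7,"fingers": 1},
  {"x": 22.5,"y": 36.5,"z": 0,"rx": 0,"ry": 0,"rz": -1.7,"fingers": 1},
  {"x": 22.5,"y": 36.5,"z": 0,"rx": 0,"ry": 0,"rz": -1.7,"fingers": 1},
  {"x": 0,"y": 0,"z": 0,"rx": 0,"ry": 0,"rz": 0,"fingers": 1},
])

```text
t: 1.3
tool_pos: [0.4628, -0.1649, 0.1929]
orientation: [-3.132, 0.007, 0.008]
ft_force: [0.6, -0.4, -0.4]
grip_width: 0.0002
```

Run:
```python
from h import *
o=get_obs();print(o['tool_pos'],camera_model("wrist"))
im=np.hstack([cv2.resize(get_image(n),(400,300)) for n in("wrist","top")])
cv2.imwrite("pics/w1.png",im[:,:,::-1])
```

```text
[ 0.46276397 -0.16490064  0.19290436] {'K': array([[386.01150942,   0.        , 317.21490349],
       [  0.        , 386.01150942, 240.98224473],
       [  0.        ,   0.        ,   1.        ]]), 'k1': -0.02798974449671531, 'rvec': array([-2.07006996,  2.05008072,  0.32693283]), 'tvec': array([-0.16635065,  0.40149423,  0.51365567])}
```

View pics/w1.png

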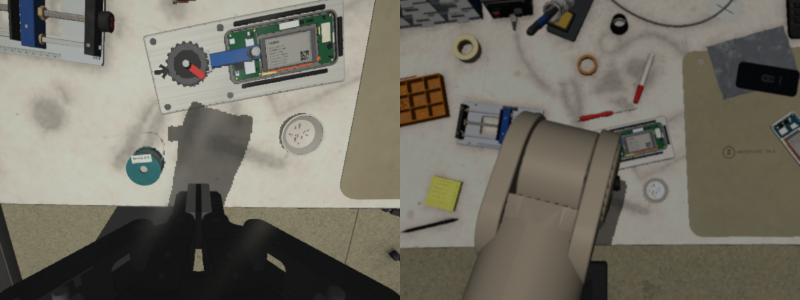

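Run:
```python
from h import *
c=camera_model("wrist");im=get_image("wrist")
print(-cv2.Rodrigues(c['rvec'])[0].T@c['tvec'])
cv2.imwrite("pics/w2.png",cv2.resize(im[30:180,220:420],None,fx=4,fy=4,interpolation=cv2.INTER_CUBIC)[:,:,::-1])
cv2.imwrite("pics/w3.png",im[260:480,160:500,::-1])
```

```text
[ 0.53681976 -0.17132159  0.3666945 ]
```

View pics/w2.png

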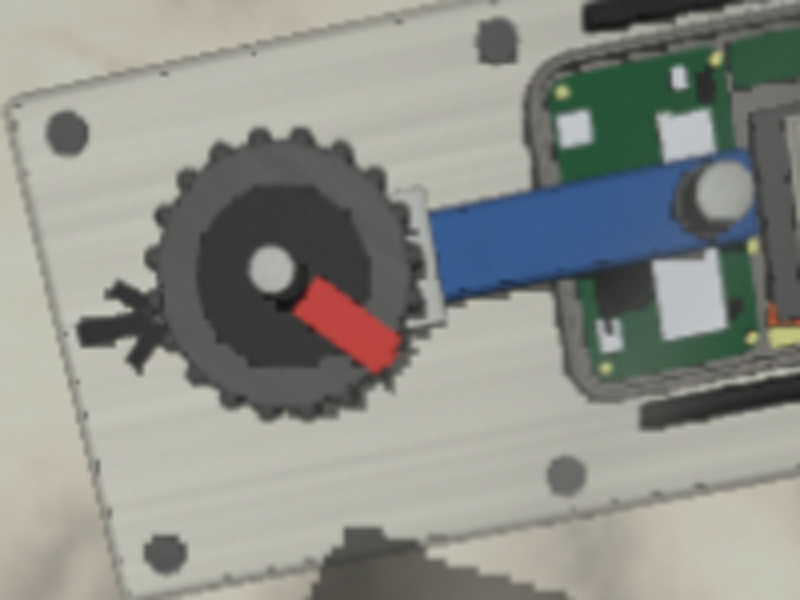

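View pics/w3.png

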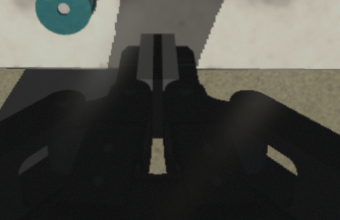

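Run:
```python
from h import *
f=lambda u,v:(220+u/4,30+v/4)
P={}
for n,uv,z in [("stud",(271,270),.092),("nutc",(282,275),.066),("mark",(388,360),.066),("pegtop",(724,190),.05),("arrow",(118,328),.012)]:
    P[n]=onz("wrist",f(*uv),z); print(n,P[n])
for uv in [(300,293),(336,293)]: print(onz("wrist",uv,.193))
```

```text
stud [ 0.54977645 -0.1512723   0.092     ]
nutc [ 0.55018614 -0.15121253  0.066     ]
mark [ 0.53518738 -0.17067554  0.066     ]
pegtop [ 0.56633319 -0.23456104  0.05      ]
arrow [ 0.5418224  -0.11112611  0.012     ]
[ 0.45400749 -0.1632593   0.193     ]
[ 0.45406576 -0.18102961  0.193     ]
```

Run:
```python
from h import *
im=get_image("wrist")
o=get_obs();print(o['tool_pos'],o['joint_velocities'].round(4),o['t'],o['ft_force']); p=o['tool_pos']
for d in [(0,0,0),(.011,0,0),(-.011,0,0),(0,.01,0),(0,-.01,0)]: print(d,proj("wrist",p+np.array(d)))
cv2.imwrite("pics/w4.png",np.clip(cv2.resize(im[270:390,240:400],None,fx=5,fy=5).astype(int)*2,0,255).astype('u1')[:,:,::-1])
```

```text
[ 0.45938902 -0.17300465  0.1926814 ] [ 0.016  -0.0011  0.0104  0.0003 -0.0011 -0.0005 -0.0018] 1.5 [-0.90986076 -0.85909727 -0.28213892]
(0, 0, 0) [318.00331318 282.17639782]
(0.011, 0, 0) [317.97001472 261.14197652]
(-0.011, 0, 0) [318.03531269 302.4624896 ]
(0, 0.01, 0) [297.60343772 282.1526416 ]
(0, -0.01, 0) [338.41909743 282.19371746]
```

View pics/w4.png

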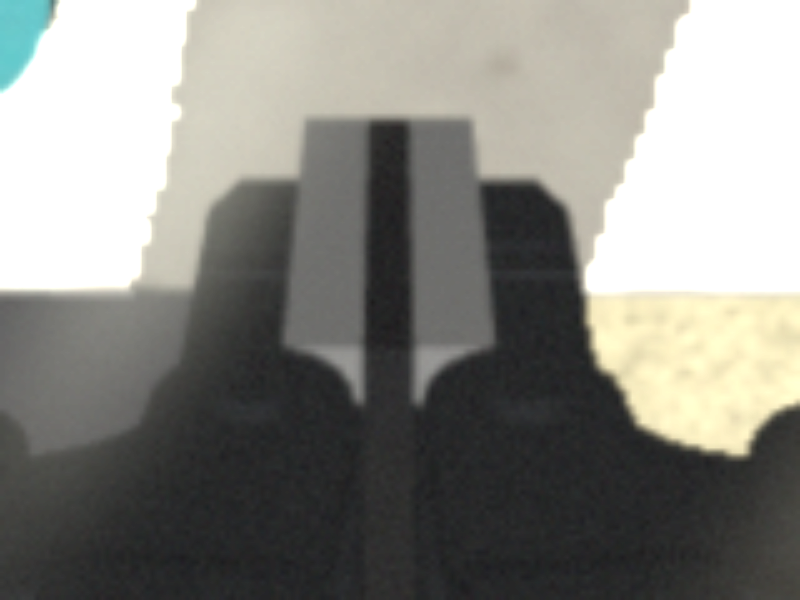

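Emit:
jog_arm([
  {"x": 4,"y": 7,"z": -30,"rx": 0,"ry": 0,"rz": 0,"fingers": 1},
  {"x": 4,"y": 7,"z": -30,"rx": 0,"ry": 0,"rz": 0,"fingers": 1},
  {"x": 4,"y": 7,"z": -30,"rx": 0,"ry": 0,"rz": 0,"fingers": 1},
  {"x": 4,"y": 0,"z": -20,"rx": 0,"ry": 0,"rz": 0,"fingers": 1},
  {"x": 0,"y": 0,"z": -15,"rx": 0,"ry": 0,"rz": 0,"fingers": 1},
  {"x": 0,"y": 0,"z": 0,"rx": 0,"ry": 0,"rz": 0,"fingers": 1},
  {"x": 0,"y": 0,"z": 0,"rx": 0,"ry": 0,"rz": 0,"fingers": 1},
])

```text
t: 2.2
tool_pos: [0.4707, -0.1648, 0.064]
orientation: [-3.139, 0.009, -0.024]
ft_force: [-0.0, 0.7, 0.6]
grip_width: 0.0
```

Emit:
jog_arm([
  {"x": 3,"y": 5,"z": -4,"rx": 0,"ry": 0,"rz": 0.5,"fingers": 1},
  {"x": 3,"y": 5,"z": -4,"rx": 0,"ry": 0,"rz": 0.5,"fingers": 1},
  {"x": 3,"y": 5,"z": 0,"rx": 0,"ry": 0,"rz": 0.5,"fingers": 1},
  {"x": 0,"y": 0,"z": 0,"rx": 0,"ry": 0,"rz": 0,"fingers": 1},
  {"x": 0,"y": 0,"z": 0,"rx": 0,"ry": 0,"rz": 0,"fingers": 1},
  {"x": 0,"y": 0,"z": 0,"rx": 0,"ry": 0,"rz": 0,"fingers": 1},
])

```text
t: 2.8
tool_pos: [0.4824, -0.1501, 0.0589]
orientation: [3.142, 0.004, 0.003]
ft_force: [0.3, 0.5, -0.3]
grip_width: -0.0
```

```bash
cat > snap.py <<'E'
import sys
from h import *
n=sys.argv[1]
o=get_obs();print(o['t'],o['tool_pos'].round(4),o['orientation'].round(3),o['ft_force'].round(2))
c=camera_model("wrist");p=o['tool_pos']
ims=[get_image("wrist")]
if len(sys.argv)>2: ims.append(cv2.resize(get_image("scene")[215:330,220:380],(640,480),interpolation=cv2.INTER_CUBIC))
cv2.imwrite(f"pics/{n}.png",np.hstack([cv2.resize(i,(640,480) if len(ims)==1 else (400,300)) for i in ims])[:,:,::-1])
E
python3 snap.py s1 1
```

```text
2.8 [ 0.4824 -0.1501  0.0589] [3.142e+00 4.000e-03 3.000e-03] [ 0.27  0.47 -0.32]
```

View pics/s1.png

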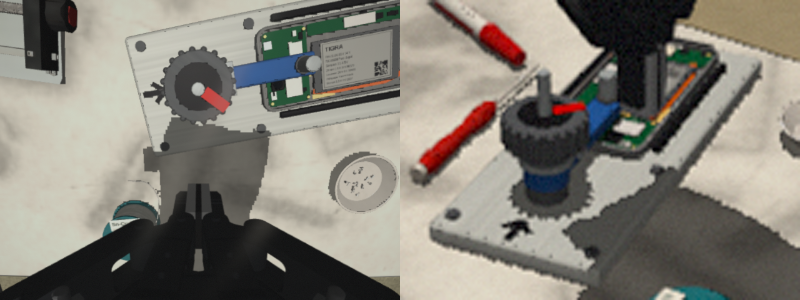

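Emit:
jog_arm([
  {"x": 6,"y": 0,"z": -1,"rx": 0,"ry": 0,"rz": 0,"fingers": 1},
  {"x": 6,"y": 0,"z": -1,"rx": 0,"ry": 0,"rz": 0,"fingers": 1},
  {"x": 6,"y": 0,"z": -1,"rx": 0,"ry": 0,"rz": 0,"fingers": 1},
  {"x": 3,"y": 0,"z": 0,"rx": 0,"ry": 0,"rz": 0,"fingers": 1},
  {"x": 0,"y": 0,"z": 0,"rx": 0,"ry": 0,"rz": 0,"fingers": 1},
])

```text
t: 3.4
tool_pos: [0.5054, -0.1508, 0.0555]
orientation: [3.141, 0.003, 0.002]
ft_force: [-0.1, -0.5, 0.1]
grip_width: -0.0002
```

Emit:
jog_arm([
  {"x": 2,"y": 0,"z": 0,"rx": 0,"ry": 0,"rz": 0,"fingers": 1},
  {"x": 2,"y": 0,"z": 0,"rx": 0,"ry": 0,"rz": 0,"fingers": 1},
])

```text
t: 3.6
tool_pos: [0.5094, -0.1508, 0.0553]
orientation: [3.142, 0.004, 0.002]
ft_force: [-0.3, -0.2, 0.6]
grip_width: 0.0002
```

Emit:
jog_arm([
  {"x": 2,"y": 0,"z": 0,"rx": 0,"ry": 0,"rz": 0,"fingers": 1},
  {"x": 2,"y": 0,"z": 0,"rx": 0,"ry": 0,"rz": 0,"fingers": 1},
])

```text
t: 3.8
tool_pos: [0.5136, -0.1508, 0.0553]
orientation: [3.141, 0.004, 0.002]
ft_force: [0.5, -0.6, -0.6]
grip_width: -0.0004
```

Emit:
jog_arm([
  {"x": 2,"y": 0,"z": 0,"rx": 0,"ry": 0,"rz": 0,"fingers": 1},
])

```text
t: 3.9
tool_pos: [0.5157, -0.1508, 0.0553]
orientation: [3.141, 0.004, 0.002]
ft_force: [-0.0, 0.4, 0.9]
grip_width: 0.0001
```

Emit:
jog_arm([
  {"x": 2,"y": 0,"z": 0,"rx": 0,"ry": 0,"rz": 0,"fingers": 1},
])

```text
t: 4.0
tool_pos: [0.5179, -0.1508, 0.0554]
orientation: [3.141, 0.004, 0.002]
ft_force: [0.4, -0.3, -0.1]
grip_width: 0.0
```

```bash
python3 snap.py s2
```

```text
4.0 [ 0.5179 -0.1508  0.0554] [3.141e+00 4.000e-03 2.000e-03] [ 0.38 -0.26 -0.14]
```

View pics/s2.png

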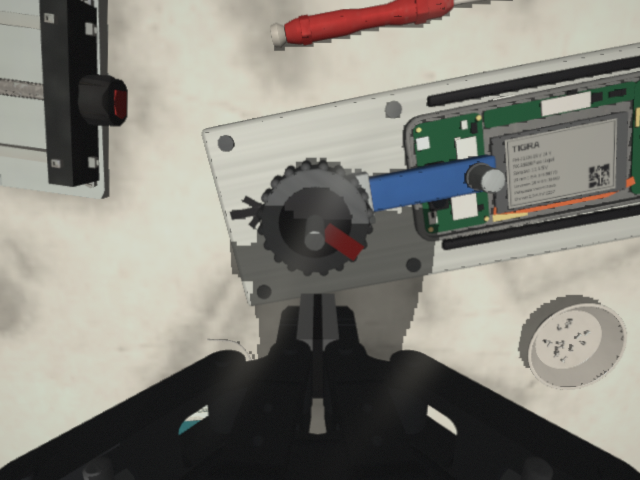

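Emit:
jog_arm([
  {"x": 2,"y": 0,"z": 0,"rx": 0,"ry": 0,"rz": 0,"fingers": 1},
  {"x": 1.5,"y": 0,"z": 0,"rx": 0,"ry": 0,"rz": 0,"fingers": 1},
])

```text
t: 4.25
tool_pos: [0.5219, -0.1508, 0.0554]
orientation: [3.141, 0.004, 0.002]
ft_force: [0.1, -0.3, -0.1]
grip_width: -0.0004
```

Emit:
jog_arm([
  {"x": 1.5,"y": 0,"z": 0,"rx": 0,"ry": 0,"rz": 0,"fingers": 1},
])

```text
t: 4.35
tool_pos: [0.5235, -0.1508, 0.0554]
orientation: [3.141, 0.004, 0.002]
ft_force: [-0.7, 0.1, 1.0]
grip_width: 0.0
```

Emit:
jog_arm([
  {"x": 1.5,"y": 0,"z": 0,"rx": 0,"ry": 0,"rz": 0,"fingers": 1},
])

```text
t: 4.45
tool_pos: [0.5252, -0.1508, 0.0554]
orientation: [3.141, 0.004, 0.002]
ft_force: [0.0, 0.2, 0.8]
grip_width: 0.0002
```

Emit:
jog_arm([
  {"x": 1.5,"y": 0,"z": 0,"rx": 0,"ry": 0,"rz": 0,"fingers": 1},
])

```text
t: 4.55
tool_pos: [0.5268, -0.1508, 0.0554]
orientation: [3.141, 0.004, 0.002]
ft_force: [1.1, 0.3, -0.2]
grip_width: 0.0001
```

```bash
python3 snap.py s3
```

```text
4.55 [ 0.5268 -0.1508  0.0554] [3.141e+00 4.000e-03 2.000e-03] [ 1.07  0.31 -0.22]
```

View pics/s3.png

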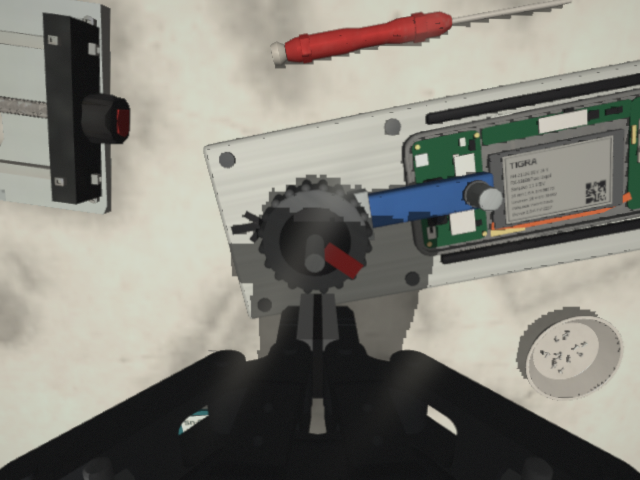

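Emit:
jog_arm([
  {"x": 1.5,"y": 0,"z": 0,"rx": 0,"ry": 0,"rz": 0,"fingers": 1},
])

```text
t: 4.7
tool_pos: [0.5285, -0.1508, 0.0554]
orientation: [3.141, 0.004, 0.002]
ft_force: [-0.6, 0.5, 0.1]
grip_width: 0.0004
```

Emit:
jog_arm([
  {"x": 1.5,"y": 0,"z": 0,"rx": 0,"ry": 0,"rz": 0,"fingers": 1},
])

```text
t: 4.8
tool_pos: [0.5301, -0.1508, 0.0554]
orientation: [3.141, 0.004, 0.002]
ft_force: [0.1, -0.2, -0.8]
grip_width: -0.0
```

```bash
python3 snap.py s4 1
```

```text
4.8 [ 0.5301 -0.1508  0.0554] [3.141e+00 4.000e-03 2.000e-03] [ 0.06 -0.25 -0.76]
```

View pics/s4.png

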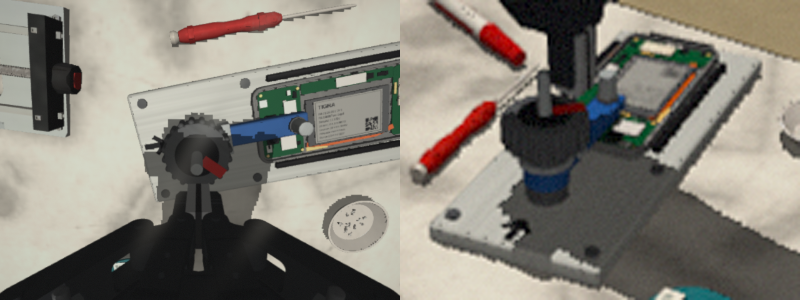

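Run:
```python
from h import *
im=get_image("wrist"); o=get_obs(); p=o['tool_pos']
for d in [(0,0,0),(.011,0,0),(-.011,0,0),(0,0,.01)]: print(d,proj("wrist",p+np.array(d)))
S=np.array([.55,-.151,0])
for d in [(0,0,.092),(-.026,0,.0655),(.026,0,.0655),(0,.026,.0655),(-.026,0,.0475)]: print(d,proj("wrist",S+np.array(d)))
cv2.imwrite("pics/s5.png",np.clip(cv2.resize(im[170:360,220:420],None,fx=4,fy=3.1).astype(int)*2,0,255).astype('u1')[:,:,::-1])
s=get_image("scene")
print(proj("scene",p),proj("scene",S+[0,0,.092]))
cv2.imwrite("pics/s6.png",np.clip(cv2.resize(s[215:290,230:310],None,fx=8,fy=8,interpolation=2).astype(int)*2,0,255).astype('u1')[:,:,::-1])
```

```text
(0, 0, 0) [318.03452776 282.1955965 ]
(0.011, 0, 0) [318.10928956 261.12259798]
(-0.011, 0, 0) [317.96223279 302.53005034]
(0, 0, 0.01) [318.07204799 290.79198778]
(0, 0, 0.092) [318.9524197  272.47871181]
(-0.026, 0, 0.0655) [318.50484057 302.71344214]
(0.026, 0, 0.0655) [318.94434748 192.94643011]
(0, 0.026, 0.0655) [260.88787389 250.14255978]
(-0.026, 0, 0.0475) [318.40317181 286.94170958]
[288.6843274  267.22525849] [277.23494013 241.00134648]
```

View pics/s5.png

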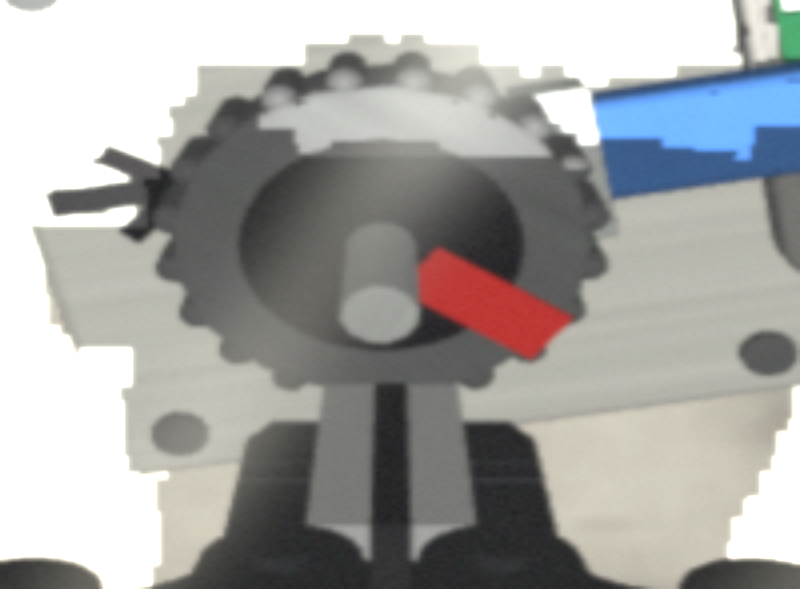

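View pics/s6.png

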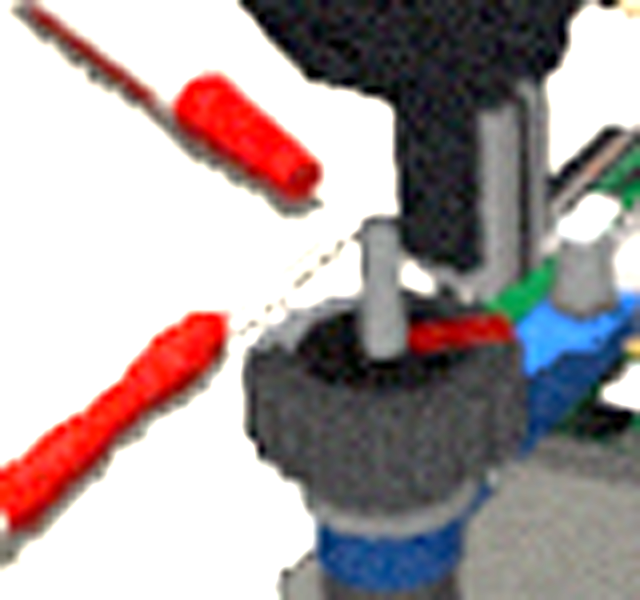

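Run:
```python
from h import *
def tri(a,b):
    o1,d1=ray("wrist",a);o2,d2=ray("scene",b)
    s=np.linalg.lstsq(np.array([d1,-d2]).T,o2-o1,rcond=None)[0]
    p,q=o1+s[0]*d1,o2+s[1]*d2; return (p+q)/2,np.linalg.norm(p-q)
for b in [(290,253),(292.5,253.7),(295,253),(292.5,257)]: print(tri((317.5,294.2),b))
print(get_obs()['tool_pos'])
s=get_image("scene")
cv2.imwrite("pics/s7.png",np.clip(cv2.resize(s[190:270,255:335],None,fx=7,fy=7,interpolation=2).astype(int)*2,0,255).astype('u1')[:,:,::-1])
```

```text
(array([ 0.53148574, -0.15237298,  0.07658954]), np.float64(0.0052430038487744765))
(array([ 0.52955984, -0.15341723,  0.074975  ]), np.float64(0.00820595053262753))
(array([ 0.52820535, -0.15470416,  0.07521013]), np.float64(0.0118999197293394))
(array([ 0.52819141, -0.15282242,  0.07063244]), np.float64(0.006489044343442581))
[ 0.52999572 -0.15077883  0.05538354]
```

View pics/s7.png

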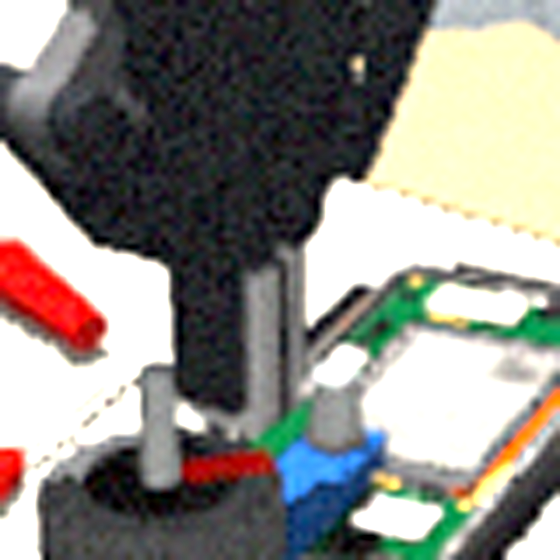

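Run:
```python
from h import *
p=get_obs()['tool_pos']
c=camera_model("scene");print("cam",-cv2.Rodrigues(c['rvec'])[0].T@c['tvec'])
for h in (0,.01,.02,.03):
  for dx in(-.011,0,.011):
    print(h,dx,[proj("scene",p+np.array([dx,dy,h])).round(1) for dy in(-.008,.008)], [proj("wrist",p+np.array([dx,dy,h])).round(1) for dy in(-.008,.008)])
```

```text
cam [0.09207401 0.40625182 0.47243433]
0 -0.011 [array([298.2, 267.2]), array([291.5, 271.8])] [array([334. , 302.6]), array([301.9, 302.5])]
0 0 [array([292.1, 265. ]), array([285.4, 269.6])] [array([334.4, 282.2]), array([301.7, 282.2])]
0 0.011 [array([286.1, 262.8]), array([279.3, 267.3])] [array([334.7, 261.2]), array([301.5, 261.1])]
0.01 -0.011 [array([298.1, 261.2]), array([291.4, 265.8])] [array([334.9, 312.1]), array([301.1, 312. ])]
0.01 0 [array([292., 259.]), array([285.2, 263.5])] [array([335.3, 290.8]), array([300.9, 290.7])]
0.01 0.011 [array([286. , 256.8]), array([279.1, 261.3])] [array([335.7, 268.8]), array([300.6, 268.7])]
0.02 -0.011 [array([298. , 255.1]), array([291.2, 259.6])] [array([335.8, 322.6]), array([300.2, 322.5])]
0.02 0 [array([291.9, 252.9]), array([285.1, 257.4])] [array([336.3, 300.4]), array([300. , 300.3])]
0.02 0.011 [array([285.8, 250.8]), array([279. , 255.2])] [array([336.7, 277.3]), array([299.7, 277.2])]
0.03 -0.011 [array([297.9, 249. ]), array([291.1, 253.4])] [array([336.9, 334.3]), array([299.2, 334.2])]
0.03 0 [array([291.8, 246.8]), array([284.9, 251.2])] [array([337.4, 311.1]), array([298.9, 311. ])]
0.03 0.011 [array([285.7, 244.7]), array([278.8, 249.1])] [array([337.9, 286.8]), array([298.6, 286.7])]
```

Emit:
jog_arm([
  {"x": -18,"y": 0,"z": 0,"rx": 0,"ry": 0,"rz": 0,"fingers": 1},
  {"x": -18,"y": 0,"z": 0,"rx": 0,"ry": 0,"rz": 0,"fingers": 1},
  {"x": 0,"y": 0,"z": -8,"rx": 0,"ry": 0,"rz": 0,"fingers": 1},
  {"x": 0,"y": 0,"z": -8,"rx": 0,"ry": 0,"rz": 0,"fingers": 1},
  {"x": 0,"y": 0,"z": -8,"rx": 0,"ry": 0,"rz": 0,"fingers": 1},
  {"x": 0,"y": 0,"z": 0,"rx": 0,"ry": 0,"rz": 0,"fingers": 1},
])

```text
t: 5.65
tool_pos: [0.4943, -0.1506, 0.0294]
orientation: [3.141, 0.003, 0.002]
ft_force: [-0.1, -0.5, -0.0]
grip_width: 0.0002
```

```bash
python3 snap.py s8
python3 - <<'E'
from h import *
s=get_image("scene");print(get_obs()['tool_pos'])
cv2.imwrite("pics/s9.png",np.clip(cv2.resize(s[205:295,240:330],None,fx=7,fy=6.6,interpolation=2).astype(int)*2,0,255).astype('u1')[:,:,::-1])
E
```

```text
5.65 [ 0.4943 -0.1506  0.0294] [3.141e+00 3.000e-03 2.000e-03] [-0.06 -0.52 -0.03]
[ 0.49493485 -0.15067069  0.03048306]
```

View pics/s8.png

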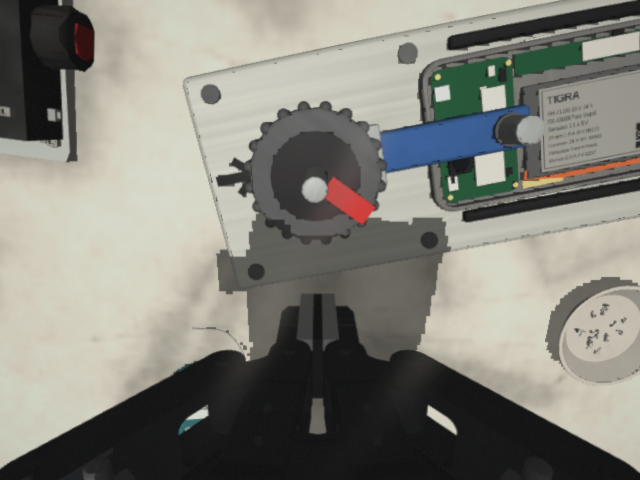

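View pics/s9.png

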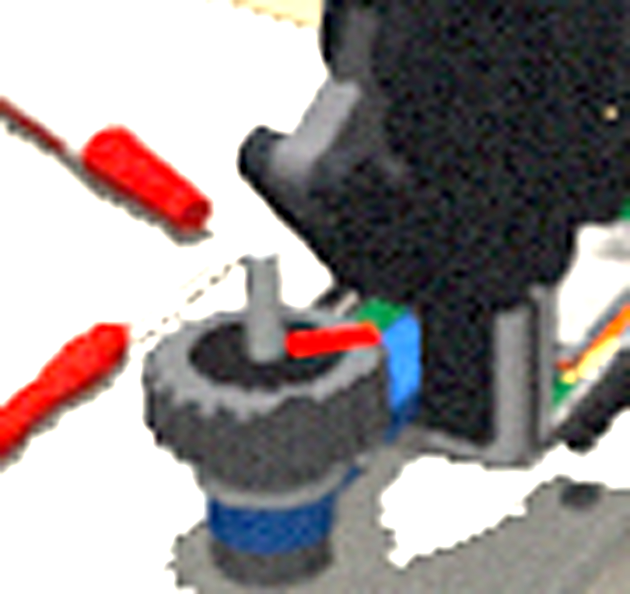

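Run:
```python
from h import *
p=get_obs()['tool_pos'];print(p)
for h in (.015,.02,.025,.03,.035):
  print(h,[((proj("scene",p+np.array([dx,dy,h]))-[240,205])*[7,6.6]).round(0) for dx,dy in((-.011,-.008),(-.011,.008),(-.011,.0025),(.011,.008))])
```

```text
[ 0.49493485 -0.15067069  0.03048306]
0.015 [array([546., 498.]), array([500., 531.]), array([516., 519.]), array([412., 499.])]
0.02 [array([546., 478.]), array([500., 511.]), array([516., 499.]), array([412., 479.])]
0.025 [array([546., 458.]), array([500., 491.]), array([516., 479.]), array([411., 459.])]
0.03 [array([546., 438.]), array([500., 470.]), array([516., 459.]), array([411., 439.])]
0.035 [array([546., 418.]), array([500., 450.]), array([516., 439.]), array([411., 419.])]
```

Emit:
jog_arm([
  {"x": 5,"y": 0,"z": -2,"rx": 0,"ry": 0,"rz": 0,"fingers": 1},
  {"x": 5,"y": 0,"z": -2,"rx": 0,"ry": 0,"rz": 0,"fingers": 1},
  {"x": 4,"y": 0,"z": 0,"rx": 0,"ry": 0,"rz": 0,"fingers": 1},
])

```text
t: 6.05
tool_pos: [0.5108, -0.1507, 0.0266]
orientation: [3.141, 0.0, 0.002]
ft_force: [-0.1, 0.2, 0.3]
grip_width: -0.0003
```

Emit:
jog_arm([
  {"x": 1.5,"y": 0,"z": 0,"rx": 0,"ry": 0,"rz": 0,"fingers": 1},
])

```text
t: 6.15
tool_pos: [0.5132, -0.1506, 0.0267]
orientation: [3.141, -0.0, 0.003]
ft_force: [0.8, 0.4, -0.1]
grip_width: -0.0006
```

Emit:
jog_arm([
  {"x": 1.5,"y": 0,"z": 0,"rx": 0,"ry": 0,"rz": 0,"fingers": 1},
])

```text
t: 6.25
tool_pos: [0.5147, -0.1505, 0.0267]
orientation: [3.141, 0.0, 0.003]
ft_force: [-4.4, -0.5, 1.7]
grip_width: 0.0
```

Emit:
jog_arm([
  {"x": 1,"y": 0,"z": 0,"rx": 0,"ry": 0,"rz": 0,"fingers": 1},
])

```text
t: 6.35
tool_pos: [0.5146, -0.1506, 0.0264]
orientation: [3.141, 0.003, 0.003]
ft_force: [-5.8, 0.7, 4.4]
grip_width: -0.0002
```

Emit:
jog_arm([
  {"x": 1,"y": -3,"z": 0,"rx": 0,"ry": 0,"rz": 0,"fingers": 1},
  {"x": 1,"y": -3,"z": 0,"rx": 0,"ry": 0,"rz": 0,"fingers": 1},
])

```text
t: 6.55
tool_pos: [0.5142, -0.1553, 0.0259]
orientation: [-3.14, 0.008, 0.004]
ft_force: [-5.5, 1.7, 4.0]
grip_width: 0.0002
```

```bash
cat > mk.py <<'E'
import sys
from h import *
n=sys.argv[1]
C=np.array([.550,-.151]); q0=float(sys.argv[2]) if len(sys.argv)>2 else 2.3
o=get_obs();print(o['t'],o['tool_pos'].round(4),o['orientation'].round(3),o['ft_force'].round(2))
z=.064+.004*q0/6.283
for cam in ("wrist","scene"):
    im=get_image(cam); hsv=cv2.cvtColor(im,cv2.COLOR_RGB2HSV)
    m=((hsv[...,0]<10)|(hsv[...,0]>170))&(hsv[...,1]>140)&(hsv[...,2]>50)
    # restrict to disc of nut top
    msk=np.zeros(m.shape,np.uint8)
    poly=[proj(cam,[C[0]+.026*np.cos(t),C[1]+.026*np.sin(t),z]) for t in np.linspace(0,6.28,40)]
    cv2.fillPoly(msk,[np.array(poly).astype(int)],1)
    ys,xs=np.nonzero(m&(msk>0))
    if len(xs)>4:
        w=np.array([onz(cam,(x,y),z)[:2] for x,y in zip(xs,ys)])-C
        r=np.linalg.norm(w,axis=1); c=w.mean(0)
        print(cam,len(xs),"rmax %.1f mean r %.1f"%(r.max()*1e3,np.linalg.norm(c)*1e3),"ang past arrow %.1f deg"%np.degrees((np.arctan2(c[1],c[0])-np.radians(10.7)-np.pi/2)%(2*np.pi)))
    else: print(cam,"no mark")
    if cam=="wrist": cv2.imwrite(f"pics/{n}.png",np.clip(im[...,::-1].astype(int)*1.6,0,255).astype('u1'))
    else: cv2.imwrite(f"pics/{n}s.png",np.clip(cv2.resize(im[205:295,240:330],None,fx=6,fy=6,interpolation=2).astype(int)*1.6,0,255).astype('u1')[:,:,::-1])
E
python3 mk.py m1
```

```text
6.55 [ 0.5142 -0.1553  0.0259] [-3.14   0.008  0.004] [-5.54  1.66  3.98]
wrist 883 rmax 23.2 mean r 14.9 ang past arrow 142.1 deg
scene 38 rmax 21.3 mean r 12.2 ang past arrow 139.8 deg
```

View pics/m1.png

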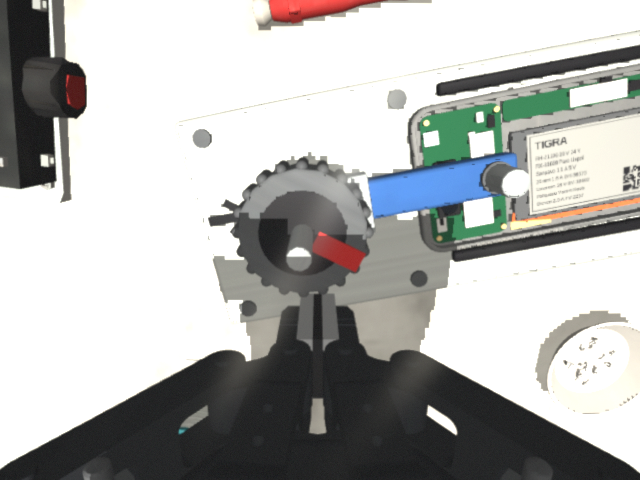

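```bash
cat > plan.py <<'E'
import sys
from h import *
C=np.array([.550,-.151]);a,b,R=.011,.0083,.0253
ztgt=float(sys.argv[1]);step=float(sys.argv[2])/1e3;N=int(sys.argv[3])
pts=[];nor=[]
import math
for k in range(4):  # starting at phi=180: face -x moving -y, then corner arc to -y side...
    pass
phi=np.pi
segs=[(-1,0),(0,-1),(1,0),(0,1)]
for k,(nx,ny) in enumerate(segs):
    n=np.array([nx,ny]);t=np.array([-ny,nx]);hw=b if nx else a;dd=(a if nx else b)+R
    for s in np.arange(-hw,hw,.0005): pts.append(C+n*dd+t*s);nor.append(n)
    base=C+n*(a if nx else b)+t*hw
    a0=math.atan2(ny,nx)
    for th in np.arange(0,np.pi/2,.0005/R):
        v=np.array([math.cos(a0+th),math.sin(a0+th)]);pts.append(base+R*v);nor.append(v)
pts=np.array(pts);nor=np.array(nor)
p=get_obs()['tool_pos'];i=int(np.argmin(np.linalg.norm(pts-p[:2],axis=1)))
print("off path mm",((p[:2]-pts[i])@nor[i]*1e3).round(2),"force n,t",(get_obs()['ft_force'][:2]@nor[i]).round(1),"phi",np.degrees(math.atan2(*(p[:2]-C)[::-1])).round(0),"dz",((ztgt-p[2])*1e3).round(1), "rz deg",np.degrees(get_obs()['orientation'][2]).round(1),get_obs()['orientation'].round(3))
q=pts[i]
for k in range(N):
    j=(i+int(round((k+1)*step/.0005)))%len(pts)
    d=pts[j]-q; q=pts[j]
    print((d*1e3).round(1),"in:",(-nor[j]).round(1))
E
python3 plan.py .027 5 12
```

```text
off path mm -0.53 force n,t 5.2 phi -172.0 dz 1.1 rz deg 0.2 [-3.141e+00  8.000e-03  3.000e-03]
[ 0.  -4.6] in: [1. 0.]
[ 0.7 -4.9] in: [1.  0.2]
[ 1.6 -4.7] in: [0.9 0.4]
[ 2.5 -4.3] in: [0.8 0.6]
[ 3.3 -3.7] in: [0.7 0.7]
[ 4. -3.] in: [0.5 0.9]
[ 4.5 -2.1] in: [0.3 0.9]
[ 4.8 -1.2] in: [0.1 1. ]
[ 4.7 -0.3] in: [-0.  1.]
[5. 0.] in: [-0.  1.]
[5. 0.] in: [-0.  1.]
[5. 0.] in: [-0.  1.]
```

Emit:
jog_arm([
  {"x": 0.7,"y": -5,"z": 0.5,"rx": 0,"ry": 0,"rz": 0,"fingers": 1},
  {"x": 1.4,"y": -5,"z": 0.5,"rx": 0,"ry": 0,"rz": 0,"fingers": 1},
  {"x": 2.2,"y": -4.5,"z": 0,"rx": 0,"ry": 0,"rz": 0,"fingers": 1},
  {"x": 3.1,"y": -3.9,"z": 0,"rx": 0,"ry": 0,"rz": 0,"fingers": 1},
])

```text
t: 7.05
tool_pos: [0.5217, -0.1745, 0.0271]
orientation: [-3.14, 0.008, 0.004]
ft_force: [-0.3, -0.1, -0.2]
grip_width: 0.0003
```

```bash
python3 mk.py m2; python3 plan.py .027 5 10
```

```text
7.05 [ 0.5217 -0.1745  0.0271] [-3.14   0.008  0.004] [-0.29 -0.05 -0.21]
wrist 660 rmax 23.1 mean r 9.9 ang past arrow 158.7 deg
scene 39 rmax 22.5 mean r 13.8 ang past arrow 152.9 deg
off path mm -2.22 force n,t -0.7 phi -140.0 dz -0.1 rz deg 0.2 [-3.141e+00  7.000e-03  3.000e-03]
[ 3.7 -3.4] in: [0.6 0.8]
[ 4.3 -2.6] in: [0.4 0.9]
[ 4.7 -1.7] in: [0.2 1. ]
[ 4.9 -0.7] in: [0. 1.]
[ 4.7 -0. ] in: [-0.  1.]
[5. 0.] in: [-0.  1.]
[5. 0.] in: [-0.  1.]
[5. 0.] in: [-0.  1.]
[5. 0.] in: [-0.1  1. ]
[4.9 0.8] in: [-0.3  1. ]
```

Emit:
jog_arm([
  {"x": 4.3,"y": -2.4,"z": 0,"rx": 0,"ry": 0,"rz": 0,"fingers": 1},
  {"x": 4.8,"y": -1.5,"z": 0,"rx": 0,"ry": 0,"rz": 0,"fingers": 1},
])

```text
t: 7.35
tool_pos: [0.5304, -0.1796, 0.027]
orientation: [-3.141, 0.009, 0.003]
ft_force: [-4.5, -2.6, 4.2]
grip_width: 0.0001
```

```bash
python3 mk.py m3; python3 plan.py .027 5 10
```

```text
7.35 [ 0.5304 -0.1796  0.027 ] [-3.141e+00  9.000e-03  3.000e-03] [-4.48 -2.62  4.21]
wrist 821 rmax 19.7 mean r 10.8 ang past arrow 181.3 deg
scene 27 rmax 22.4 mean r 14.7 ang past arrow 173.1 deg
off path mm -3.25 force n,t 4.8 phi -123.0 dz -0.2 rz deg 0.1 [-3.142e+00  8.000e-03  2.000e-03]
[ 4.8 -1.3] in: [0.2 1. ]
[ 4.7 -0.4] in: [-0.  1.]
[5. 0.] in: [-0.  1.]
[5. 0.] in: [-0.  1.]
[5. 0.] in: [-0.  1.]
[5. 0.] in: [-0.  1.]
[5.  0.2] in: [-0.1  1. ]
[4.9 1.2] in: [-0.3  0.9]
[4.5 2.1] in: [-0.5  0.9]
[4. 3.] in: [-0.7  0.7]
```

Emit:
jog_arm([
  {"x": 5,"y": -1,"z": 0,"rx": 0,"ry": 0,"rz": 0,"fingers": 1},
  {"x": 5,"y": 0,"z": 0,"rx": 0,"ry": 0,"rz": 0,"fingers": 1},
  {"x": 5,"y": 0.5,"z": 0,"rx": 0,"ry": 0,"rz": 0,"fingers": 1},
])

```text
t: 7.75
tool_pos: [0.5466, -0.1821, 0.0281]
orientation: [3.14, 0.008, 0.0]
ft_force: [-2.0, -1.8, 2.0]
grip_width: -0.0
```

```bash
python3 mk.py m4; python3 plan.py .027 5 10
```

```text
7.75 [ 0.5466 -0.1821  0.0281] [3.14  0.008 0.   ] [-2.   -1.8   1.99]
wrist 938 rmax 24.4 mean r 12.7 ang past arrow 213.8 deg
scene no mark
off path mm -2.63 force n,t 2.7 phi -95.0 dz -1.1 rz deg 0.1 [3.14e+00 7.00e-03 1.00e-03]
[5. 0.] in: [-0.  1.]
[5. 0.] in: [-0.  1.]
[5. 0.] in: [-0.1  1. ]
[4.9 0.8] in: [-0.3  1. ]
[4.7 1.7] in: [-0.4  0.9]
[4.2 2.6] in: [-0.6  0.8]
[3.6 3.4] in: [-0.8  0.7]
[2.9 4.1] in: [-0.9  0.5]
[2.1 4.5] in: [-0.9  0.3]
[1.1 4.9] in: [-1.   0.1]
```

View pics/m4.png

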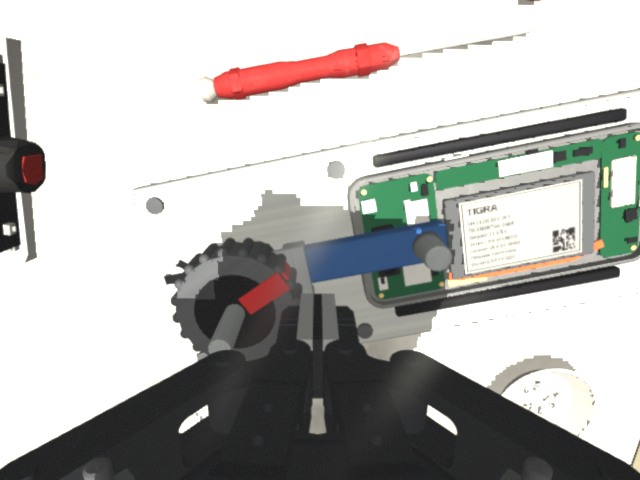

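View pics/m4s.png

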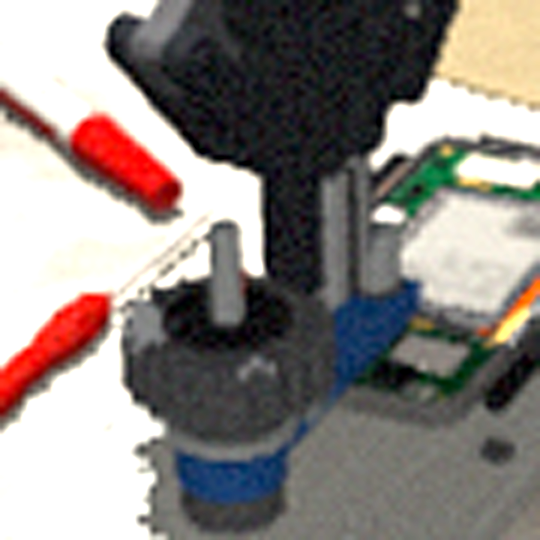

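Emit:
jog_arm([
  {"x": 5,"y": 0.7,"z": -0.5,"rx": 0,"ry": 0,"rz": 0,"fingers": 1},
  {"x": 5,"y": 0.7,"z": -0.5,"rx": 0,"ry": 0,"rz": 0,"fingers": 1},
  {"x": 5,"y": 1,"z": 0,"rx": 0,"ry": 0,"rz": 0,"fingers": 1},
])

```text
t: 8.15
tool_pos: [0.5632, -0.1818, 0.0283]
orientation: [3.137, 0.005, -0.0]
ft_force: [-2.9, -4.2, 3.4]
grip_width: -0.0001
```

```bash
sed -i 's/b,R=.011,.0083,.0253/b,R=.011,.006,.0250/' plan.py; python3 mk.py m5 3.8; python3 plan.py .027 5 10
```

```text
8.15 [ 0.5632 -0.1818  0.0283] [ 3.137  0.005 -0.   ] [-2.94 -4.25  3.36]
wrist 898 rmax 26.2 mean r 14.9 ang past arrow 250.5 deg
scene 30 rmax 21.7 mean r 14.4 ang past arrow 251.0 deg
off path mm -0.32 force n,t 5.4 phi -65.0 dz -1.3 rz deg 0.0 [3.137 0.004 0.   ]
[4.9 1.1] in: [-0.3  0.9]
[4.6 2. ] in: [-0.5  0.9]
[4.1 2.9] in: [-0.7  0.8]
[3.4 3.6] in: [-0.8  0.6]
[2.6 4.3] in: [-0.9  0.4]
[1.7 4.7] in: [-1.   0.2]
[0.7 4.9] in: [-1.   0.1]
[0.  4.8] in: [-1. -0.]
[0. 5.] in: [-1. -0.]
[-0.  5.] in: [-1.  -0.1]
```

Emit:
jog_arm([
  {"x": 4.7,"y": 1.6,"z": -0.3,"rx": 0,"ry": 0,"rz": 0,"fingers": 1},
  {"x": 4.3,"y": 2.6,"z": -0.3,"rx": 0,"ry": 0,"rz": 0,"fingers": 1},
  {"x": 3.6,"y": 3.5,"z": 0,"rx": 0,"ry": 0,"rz": 0,"fingers": 1},
  {"x": 2.8,"y": 4.1,"z": 0,"rx": 0,"ry": 0,"rz": 0,"fingers": 1},
])

```text
t: 8.65
tool_pos: [0.5817, -0.1705, 0.0285]
orientation: [3.135, 0.0, -0.001]
ft_force: [1.6, -4.4, 2.0]
grip_width: -0.0002
```

```bash
python3 mk.py m6 4.8; python3 plan.py .0275 5 10
```

```text
8.65 [ 0.5817 -0.1705  0.0285] [ 3.135e+00  0.000e+00 -1.000e-03] [ 1.62 -4.45  1.95]
wrist 136 rmax 26.2 mean r 22.6 ang past arrow 292.9 deg
scene 52 rmax 24.4 mean r 14.8 ang past arrow 298.9 deg
off path mm -0.75 force n,t 3.7 phi -30.0 dz -1.0 rz deg 0.0 [3.136 0.    0.   ]
[2.1 4.5] in: [-0.9  0.3]
[1.1 4.9] in: [-1.   0.1]
[0.2 4.8] in: [-1. -0.]
[0. 5.] in: [-1. -0.]
[0. 5.] in: [-1. -0.]
[-0.4  5. ] in: [-1.  -0.2]
[-1.4  4.8] in: [-0.9 -0.4]
[-2.3  4.4] in: [-0.8 -0.5]
[-3.1  3.9] in: [-0.7 -0.7]
[-3.8  3.2] in: [-0.6 -0.8]
```

Emit:
jog_arm([
  {"x": 1.3,"y": 4.8,"z": -0.3,"rx": 0,"ry": 0,"rz": 0,"fingers": 1},
  {"x": 0.3,"y": 5,"z": -0.3,"rx": 0,"ry": 0,"rz": 0,"fingers": 1},
  {"x": -0.6,"y": 5,"z": 0,"rx": 0,"ry": 0,"rz": 0,"fingers": 1},
  {"x": -0.7,"y": 5,"z": 0,"rx": 0,"ry": 0,"rz": 0,"fingers": 1},
])

```text
t: 9.15
tool_pos: [0.5877, -0.149, 0.0293]
orientation: [3.135, -0.011, 0.0]
ft_force: [6.2, -1.7, -1.5]
grip_width: -0.0004
```

```bash
python3 mk.py m7 5.8; python3 plan.py .0275 5 10
```

```text
9.15 [ 0.5877 -0.149   0.0293] [ 3.135 -0.011  0.   ] [ 6.15 -1.72 -1.54]
wrist no mark
scene 48 rmax 26.7 mean r 16.4 ang past arrow 348.5 deg
off path mm 1.52 force n,t 6.1 phi 6.0 dz -1.7 rz deg 0.1 [ 3.136e+00 -1.000e-02  2.000e-03]
[-0.1  5. ] in: [-1.  -0.1]
[-1.   4.9] in: [-1.  -0.3]
[-1.9  4.6] in: [-0.9 -0.5]
[-2.8  4.1] in: [-0.8 -0.6]
[-3.6  3.5] in: [-0.6 -0.8]
[-4.2  2.7] in: [-0.5 -0.9]
[-4.7  1.8] in: [-0.3 -1. ]
[-4.9  0.8] in: [-0.1 -1. ]
[-4.8  0.1] in: [-0. -1.]
[-5.  0.] in: [-0. -1.]
```

Emit:
jog_arm([
  {"x": -0.5,"y": 5,"z": -0.5,"rx": 0,"ry": 0,"rz": 0,"fingers": 1},
  {"x": -1.3,"y": 4.8,"z": -0.5,"rx": 0,"ry": 0,"rz": 0,"fingers": 1},
  {"x": -2.3,"y": 4.5,"z": 0,"rx": 0,"ry": 0,"rz": 0,"fingers": 1},
  {"x": -3.2,"y": 3.9,"z": 0,"rx": 0,"ry": 0,"rz": 0,"fingers": 1},
])

```text
t: 9.65
tool_pos: [0.58, -0.1243, 0.0272]
orientation: [3.14, -0.01, 0.005]
ft_force: [0.8, -0.1, 0.1]
grip_width: 0.0
```

```bash
python3 mk.py m8 6.5; python3 plan.py .0285 5 10
```

```text
9.65 [ 0.58   -0.1243  0.0272] [ 3.14  -0.01   0.005] [ 0.78 -0.08  0.11]
wrist no mark
scene 43 rmax 25.0 mean r 16.3 ang past arrow 20.6 deg
off path mm 2.83 force n,t -1.1 phi 43.0 dz 1.6 rz deg 0.3 [ 3.14  -0.008  0.006]
[-4.1  2.9] in: [-0.5 -0.9]
[-4.6  2. ] in: [-0.3 -1. ]
[-4.9  1. ] in: [-0.1 -1. ]
[-4.8  0.2] in: [-0. -1.]
[-5.  0.] in: [-0. -1.]
[-5.  0.] in: [-0. -1.]
[-5.  0.] in: [-0. -1.]
[-5.  0.] in: [-0. -1.]
[-5.  -0.5] in: [ 0.2 -1. ]
[-4.8 -1.5] in: [ 0.4 -0.9]
```

View pics/m8s.png

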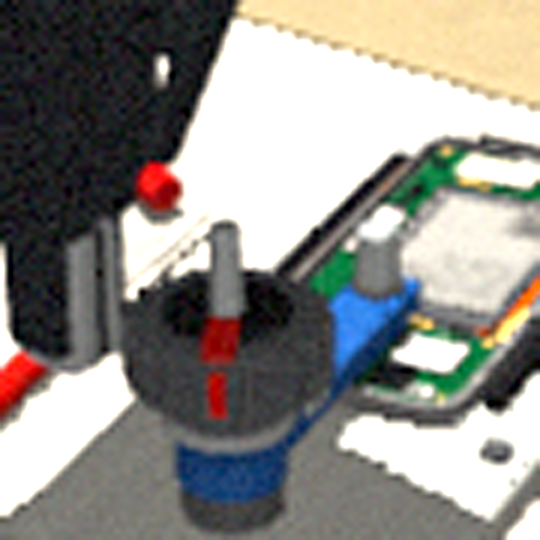

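Emit:
jog_arm([
  {"x": -4.5,"y": 0.5,"z": 0.5,"rx": 0,"ry": 0,"rz": 0,"fingers": 1},
  {"x": -4.5,"y": 0.5,"z": 0.5,"rx": 0,"ry": 0,"rz": 0,"fingers": 1},
  {"x": -4.8,"y": 0,"z": 0,"rx": 0,"ry": 0,"rz": 0,"fingers": 1},
])

```text
t: 10.05
tool_pos: [0.5684, -0.1175, 0.0284]
orientation: [-3.137, -0.015, 0.01]
ft_force: [6.2, 6.4, -3.4]
grip_width: -0.0003
```

```bash
python3 mk.py m9 6.7; python3 plan.py .0285 5 10
```

```text
10.05 [ 0.5684 -0.1175  0.0284] [-3.137 -0.015  0.01 ] [ 6.23  6.35 -3.38]
wrist no mark
scene 44 rmax 25.4 mean r 15.1 ang past arrow 48.7 deg
off path mm 3.68 force n,t 7.5 phi 62.0 dz 0.1 rz deg 0.6 [-3.137 -0.014  0.01 ]
[-4.9  0.7] in: [-0. -1.]
[-4.8  0. ] in: [-0. -1.]
[-5.  0.] in: [-0. -1.]
[-5.  0.] in: [-0. -1.]
[-5.  0.] in: [-0. -1.]
[-5.  -0.1] in: [ 0.1 -1. ]
[-4.9 -0.9] in: [ 0.3 -1. ]
[-4.6 -1.9] in: [ 0.5 -0.9]
[-4.2 -2.7] in: [ 0.6 -0.8]
[-3.5 -3.5] in: [ 0.8 -0.6]
```

Emit:
jog_arm([
  {"x": -5,"y": 0.3,"z": 0,"rx": 0,"ry": 0.3,"rz": -0.2,"fingers": 1},
  {"x": -5,"y": -0.3,"z": 0,"rx": 0,"ry": 0.3,"rz": -0.2,"fingers": 1},
  {"x": -5,"y": -0.7,"z": 0,"rx": 0,"ry": 0,"rz": 0,"fingers": 1},
  {"x": -5,"y": -0.7,"z": 0,"rx": 0,"ry": 0,"rz": 0,"fingers": 1},
])

```text
t: 10.55
tool_pos: [0.5487, -0.1125, 0.0289]
orientation: [-3.131, -0.007, 0.008]
ft_force: [1.4, 2.9, 1.5]
grip_width: -0.0002
```

```bash
python3 mk.py m10 7.5; python3 plan.py .0295 5 10
```

```text
10.55 [ 0.5487 -0.1125  0.0289] [-3.131 -0.007  0.008] [1.44 2.91 1.53]
wrist 76 rmax 13.9 mean r 10.9 ang past arrow 67.6 deg
scene 49 rmax 24.3 mean r 14.9 ang past arrow 88.1 deg
off path mm 7.17 force n,t 5.0 phi 93.0 dz 0.7 rz deg 0.4 [-3.131 -0.005  0.008]
[-5.  0.] in: [-0. -1.]
[-5. -0.] in: [ 0. -1.]
[-4.9 -0.7] in: [ 0.2 -1. ]
[-4.7 -1.7] in: [ 0.4 -0.9]
[-4.3 -2.6] in: [ 0.6 -0.8]
[-3.7 -3.4] in: [ 0.7 -0.7]
[-2.9 -4. ] in: [ 0.9 -0.5]
[-2.1 -4.5] in: [ 0.9 -0.3]
[-1.1 -4.9] in: [ 1.  -0.1]
[-0.2 -4.8] in: [ 1. -0.]
```

```bash
sed -i 's/C=np.array(\[.550,-.151\]);a,b,R=.011,.006,.0250/C=np.array([.551,-.148]);a,b,R=.011,.0087,.0255/' plan.py
sed -i 's/^for cam in ("wrist","scene"):/for cam in ("wrist","scene"):\n    C=np.array([.547,-.1473] if cam=="scene" else [.550,-.1512])/' mk.py
python3 mk.py m11 7.8; python3 plan.py .0295 5 10
```

```text
10.65 [ 0.548  -0.1128  0.0288] [-3.131 -0.005  0.008] [-0.81  5.04  2.17]
wrist 74 rmax 13.4 mean r 10.2 ang past arrow 65.6 deg
scene 48 rmax 22.5 mean r 13.2 ang past arrow 104.4 deg
off path mm 1.03 force n,t 4.8 phi 95.0 dz 0.8 rz deg 0.4 [-3.131 -0.005  0.008]
[-5.  0.] in: [-0. -1.]
[-5.  -0.1] in: [ 0.1 -1. ]
[-4.9 -0.9] in: [ 0.3 -1. ]
[-4.6 -1.8] in: [ 0.5 -0.9]
[-4.2 -2.7] in: [ 0.6 -0.8]
[-3.6 -3.5] in: [ 0.8 -0.7]
[-2.9 -4.1] in: [ 0.9 -0.5]
[-2.  -4.6] in: [ 1.  -0.3]
[-1.1 -4.9] in: [ 1.  -0.1]
[-0.2 -4.5] in: [ 1. -0.]
```

View pics/m11s.png

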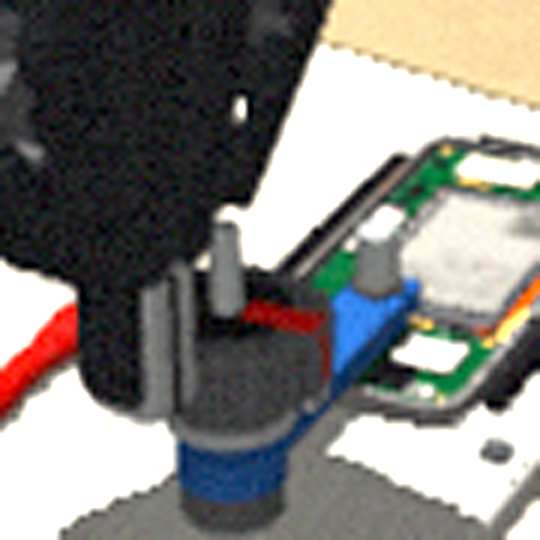

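Emit:
jog_arm([
  {"x": -5,"y": -0.7,"z": 0.2,"rx": 0,"ry": 0,"rz": 0,"fingers": 1},
  {"x": -4.8,"y": -1.2,"z": 0.2,"rx": 0,"ry": 0,"rz": 0,"fingers": 1},
  {"x": -4.5,"y": -2,"z": 0.2,"rx": -0.3,"ry": 0,"rz": 0,"fingers": 1},
  {"x": -4,"y": -3,"z": 0.2,"rx": -0.3,"ry": 0,"rz": 0,"fingers": 1},
])

```text
t: 11.15
tool_pos: [0.5281, -0.1206, 0.0293]
orientation: [3.141, -0.004, 0.007]
ft_force: [1.0, 2.4, 0.5]
grip_width: -0.0
```

```bash
python3 mk.py m12 8.4; python3 plan.py .03 5 10
```

```text
11.15 [ 0.5281 -0.1206  0.0293] [ 3.141 -0.004  0.007] [0.95 2.41 0.52]
wrist 724 rmax 23.7 mean r 15.5 ang past arrow 135.8 deg
scene 19 rmax 24.7 mean r 20.8 ang past arrow 147.0 deg
off path mm -3.31 force n,t 0.8 phi 131.0 dz 0.8 rz deg 0.4 [ 3.141e+00 -3.000e-03  6.000e-03]
[-3.9 -3.2] in: [ 0.7 -0.7]
[-3.2 -3.9] in: [ 0.8 -0.6]
[-2.4 -4.4] in: [ 0.9 -0.4]
[-1.5 -4.8] in: [ 1.  -0.2]
[-0.5 -5. ] in: [ 1. -0.]
[-0.  -4.6] in: [ 1. -0.]
[ 0. -5.] in: [ 1. -0.]
[ 0. -5.] in: [ 1. -0.]
[ 0.1 -4.9] in: [1.  0.1]
[ 0.9 -4.9] in: [1.  0.3]
```

Emit:
jog_arm([
  {"x": -4,"y": -3.6,"z": 0.3,"rx": 0,"ry": 0,"rz": 0,"fingers": 1},
  {"x": -3,"y": -4.2,"z": 0.3,"rx": 0,"ry": 0,"rz": 0,"fingers": 1},
  {"x": -2,"y": -4.6,"z": 0.3,"rx": 0,"ry": 0,"rz": 0,"fingers": 1},
  {"x": -0.5,"y": -5,"z": 0,"rx": 0,"ry": 0,"rz": 0,"fingers": 1},
])

```text
t: 11.65
tool_pos: [0.5154, -0.1389, 0.0293]
orientation: [-3.142, 0.001, 0.007]
ft_force: [-3.3, 0.9, 1.4]
grip_width: 0.0005
```

```bash
python3 mk.py m13 9; python3 plan.py .031 5 10
```

```text
11.65 [ 0.5154 -0.1389  0.0293] [-3.142e+00  1.000e-03  7.000e-03] [-3.33  0.87  1.41]
wrist 1247 rmax 24.2 mean r 14.2 ang past arrow 189.1 deg
scene 10 rmax 18.9 mean r 14.5 ang past arrow 189.6 deg
off path mm -0.96 force n,t 3.1 phi 167.0 dz 1.7 rz deg 0.3 [3.141e+00 1.000e-03 5.000e-03]
[ 0. -5.] in: [ 1. -0.]
[ 0. -5.] in: [ 1. -0.]
[ 0. -5.] in: [ 1. -0.]
[ 0.2 -4.9] in: [1.  0.1]
[ 1.1 -4.9] in: [1.  0.3]
[ 2.  -4.6] in: [0.9 0.5]
[ 2.9 -4.1] in: [0.8 0.6]
[ 3.6 -3.5] in: [0.6 0.8]
[ 4.2 -2.7] in: [0.5 0.9]
[ 4.6 -1.8] in: [0.3 1. ]
```

View pics/m13.png

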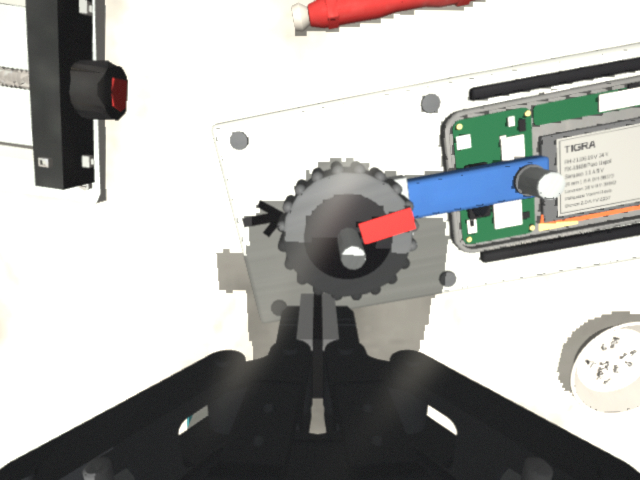

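Emit:
jog_arm([
  {"x": 0.7,"y": -5,"z": 0.3,"rx": 0,"ry": 0,"rz": 0,"fingers": 1},
  {"x": 0.7,"y": -5,"z": 0.3,"rx": 0,"ry": 0,"rz": 0,"fingers": 1},
  {"x": 0.8,"y": -5,"z": 0.3,"rx": 0,"ry": 0,"rz": 0,"fingers": 1},
  {"x": 1,"y": -5,"z": 0,"rx": 0,"ry": 0,"rz": 0,"fingers": 1},
])

```text
t: 12.15
tool_pos: [0.515, -0.1606, 0.0291]
orientation: [-3.142, 0.009, 0.005]
ft_force: [-2.1, 1.0, -0.0]
grip_width: 0.0004
```

```bash
python3 mk.py m14 10; python3 plan.py .031 5 10
```

```text
12.15 [ 0.515  -0.1606  0.0291] [-3.142  0.009  0.005] [-2.12  0.99 -0.01]
wrist 1328 rmax 26.2 mean r 15.0 ang past arrow 237.0 deg
scene 31 rmax 28.4 mean r 19.8 ang past arrow 234.3 deg
off path mm -0.24 force n,t 2.1 phi -159.0 dz 1.9 rz deg 0.2 [3.141 0.008 0.004]
[ 1.4 -4.8] in: [0.9 0.4]
[ 2.4 -4.4] in: [0.8 0.6]
[ 3.2 -3.9] in: [0.7 0.7]
[ 3.9 -3.2] in: [0.6 0.8]
[ 4.4 -2.4] in: [0.4 0.9]
[ 4.8 -1.5] in: [0.2 1. ]
[ 5.  -0.5] in: [0. 1.]
[ 4.6 -0. ] in: [-0.  1.]
[5. 0.] in: [-0.  1.]
[5. 0.] in: [-0.  1.]
```

Emit:
jog_arm([
  {"x": 2,"y": -4.6,"z": 0.3,"rx": 0,"ry": -0.2,"rz": 0,"fingers": 1},
  {"x": 3,"y": -4,"z": 0.3,"rx": 0,"ry": -0.2,"rz": 0,"fingers": 1},
  {"x": 3.7,"y": -3.3,"z": 0.3,"rx": 0,"ry": 0,"rz": 0,"fingers": 1},
  {"x": 4.3,"y": -2.5,"z": 0,"rx": 0,"ry": 0,"rz": 0,"fingers": 1},
])

```text
t: 12.65
tool_pos: [0.5264, -0.1788, 0.0293]
orientation: [3.139, 0.005, 0.002]
ft_force: [-6.8, -4.1, 3.3]
grip_width: 0.0001
```

```bash
python3 mk.py m15 11; python3 plan.py .031 5 10
```

```text
12.65 [ 0.5264 -0.1788  0.0293] [3.139e+00 5.000e-03 2.000e-03] [-6.81 -4.1   3.32]
wrist 1245 rmax 26.3 mean r 16.1 ang past arrow 281.9 deg
scene 46 rmax 25.5 mean r 15.7 ang past arrow 270.6 deg
off path mm 0.74 force n,t 5.1 phi -127.0 dz 1.6 rz deg 0.1 [3.139e+00 4.000e-03 2.000e-03]
[ 4.6 -2. ] in: [0.3 1. ]
[ 4.9 -1.1] in: [0.1 1. ]
[ 4.5 -0.2] in: [-0.  1.]
[5. 0.] in: [-0.  1.]
[5. 0.] in: [-0.  1.]
[5. 0.] in: [-0.  1.]
[5. 0.] in: [-0.  1.]
[5.  0.4] in: [-0.2  1. ]
[4.8 1.4] in: [-0.4  0.9]
[4.4 2.3] in: [-0.5  0.8]
```

~278°; about 80° to go.

Emit:
jog_arm([
  {"x": 4.8,"y": -1.2,"z": 0.3,"rx": 0,"ry": 0,"rz": 0,"fingers": 1},
  {"x": 5,"y": -0.4,"z": 0.3,"rx": 0,"ry": 0,"rz": 0,"fingers": 1},
  {"x": 5,"y": 0.5,"z": 0.3,"rx": 0,"ry": 0,"rz": 0,"fingers": 1},
])

```text
t: 13.05
tool_pos: [0.541, -0.1862, 0.0303]
orientation: [3.134, 0.006, -0.003]
ft_force: [-2.4, -3.0, -1.0]
grip_width: 0.0001
```

```bash
python3 mk.py m16 11.6; python3 plan.py .031 5 6
```

```text
13.05 [ 0.541  -0.1862  0.0303] [ 3.134e+00  6.000e-03 -3.000e-03] [-2.36 -3.02 -0.97]
wrist 1043 rmax 26.3 mean r 16.8 ang past arrow 319.4 deg
scene 52 rmax 24.2 mean r 14.0 ang past arrow 302.6 deg
off path mm 3.7 force n,t 5.5 phi -104.0 dz 0.6 rz deg -0.2 [ 3.134e+00  5.000e-03 -3.000e-03]
[5. 0.] in: [-0.  1.]
[5. 0.] in: [-0.  1.]
[5. 0.] in: [-0.  1.]
[5. 0.] in: [-0.  1.]
[5.  0.4] in: [-0.2  1. ]
[4.8 1.4] in: [-0.4  0.9]
```

View pics/m16.png

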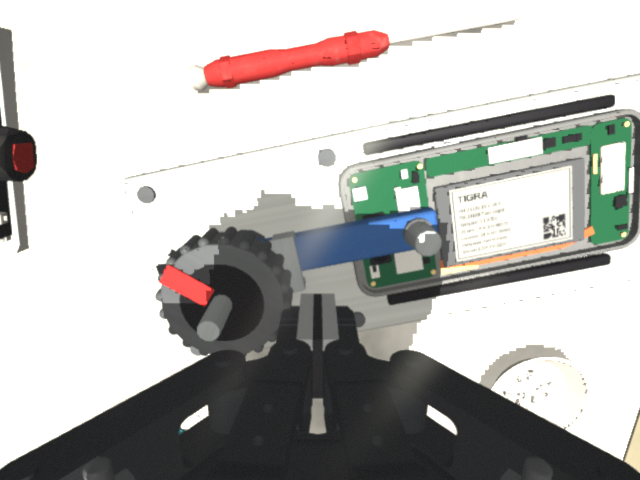

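View pics/m16s.png

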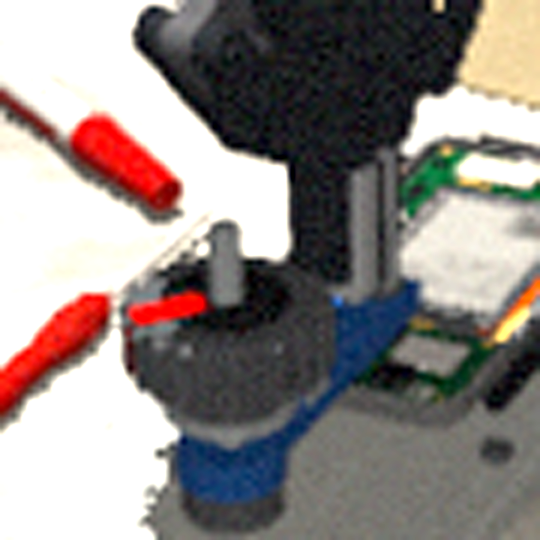

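```bash
cat > pca.py <<'E'
from h import *
import sys
q0=float(sys.argv[1]); z=.064+.004*q0/6.283
for cam in ("wrist","scene"):
    C=np.array([.547,-.1473] if cam=="scene" else [.550,-.1512])
    im=get_image(cam); hsv=cv2.cvtColor(im,cv2.COLOR_RGB2HSV)
    m=(((hsv[...,0]<10)|(hsv[...,0]>170))&(hsv[...,1]>140)&(hsv[...,2]>50)).astype(np.uint8)
    msk=np.zeros(m.shape,np.uint8)
    cv2.fillPoly(msk,[np.array([proj(cam,[C[0]+.03*np.cos(t),C[1]+.03*np.sin(t),z]) for t in np.linspace(0,6.28,40)]).astype(int)],1)
    n,l,st,_=cv2.connectedComponentsWithStats(m*msk)
    if n<2: print(cam,"none");continue
    k=1+np.argmax(st[1:,4]); ys,xs=np.nonzero(l==k)
    w=np.array([onz(cam,(x,y),z)[:2] for x,y in zip(xs,ys)])
    c=w.mean(0);e,v=np.linalg.eigh(np.cov((w-c).T));d=v[:,1]
    if d@(c-C)<0:d=-d
    L=(w-c)@d
    print(cam,len(xs),"centre",c.round(4),"len %.1f wid %.1f"%(np.ptp(L)*1e3,np.ptp((w-c)@v[:,0])*1e3),"PCA ang %.1f"%np.degrees((np.arctan2(d[1],d[0])-np.radians(10.7)-np.pi/2)%(2*np.pi)), "axis pt", (c+d*(L.max()-.023)).round(4))
E
python3 pca.py 11.7; python3 -c "
from h import *
for n,uv in[('wrist',(212,331)),('wrist',(210,332)),('scene',(240+226/6,205+226/6))]: print(n,onz(n,uv,.092))"
```

```text
wrist 1083 centre [ 0.5572 -0.1362] len 19.9 wid 8.9 PCA ang 318.4 axis pt [ 0.5505 -0.1473]
scene 49 centre [ 0.5572 -0.137 ] len 19.0 wid 11.3 PCA ang 319.9 axis pt [ 0.5506 -0.1486]
wrist [ 0.5508334  -0.15020516  0.092     ]
wrist [ 0.55045894 -0.14950818  0.092     ]
scene [ 0.54633247 -0.14738167  0.092     ]
```

Emit:
jog_arm([
  {"x": 5,"y": 0.5,"z": 0,"rx": 0,"ry": 0,"rz": 0,"fingers": 1},
  {"x": 5,"y": 0.5,"z": 0,"rx": 0,"ry": 0,"rz": 0,"fingers": 1},
  {"x": 4,"y": 0.5,"z": 0,"rx": 0,"ry": 0,"rz": 0,"fingers": 1},
])

```text
t: 13.55
tool_pos: [0.5559, -0.1873, 0.031]
orientation: [3.131, 0.003, -0.005]
ft_force: [-0.8, -2.6, 0.5]
grip_width: -0.0001
```

```bash
python3 pca.py 12.3;  python3 plan.py .031 5 3
```

```text
wrist 904 centre [ 0.5509 -0.1339] len 19.5 wid 8.7 PCA ang 349.5 axis pt [ 0.5509 -0.1472]
scene 48 centre [ 0.5493 -0.1344] len 19.4 wid 9.9 PCA ang 349.7 axis pt [ 0.5494 -0.1478]
off path mm 4.75 force n,t 4.8 phi -82.0 dz -0.1 rz deg -0.2 [ 3.131e+00  3.000e-03 -4.000e-03]
[5. 0.] in: [-0.  1.]
[5.  0.4] in: [-0.2  1. ]
[4.8 1.4] in: [-0.4  0.9]
```

Emit:
jog_arm([
  {"x": 5,"y": 0.5,"z": 0,"rx": 0,"ry": 0,"rz": 0,"fingers": 1},
  {"x": 0,"y": 0,"z": 0,"rx": 0,"ry": 0,"rz": 0,"fingers": 1},
])

```text
t: 13.85
tool_pos: [0.5624, -0.186, 0.0314]
orientation: [3.131, 0.001, -0.004]
ft_force: [0.6, -2.8, -0.3]
grip_width: -0.0002
```

```bash
python3 pca.py 12.5;  python3 mk.py m17 12.5
```

```text
wrist 670 centre [ 0.5476 -0.1332] len 19.9 wid 9.0 PCA ang 10.1 axis pt [ 0.5527 -0.1467]
scene 55 centre [ 0.5461 -0.1329] len 28.8 wid 10.4 PCA ang 7.0 axis pt [ 0.5481 -0.1392]
13.95 [ 0.5622 -0.1861  0.0314] [ 3.131e+00  1.000e-03 -4.000e-03] [ 1.01 -2.24  0.64]
wrist 690 rmax 26.4 mean r 18.0 ang past arrow 357.0 deg
scene 49 rmax 25.8 mean r 13.0 ang past arrow 351.3 deg
```

View pics/m17.png

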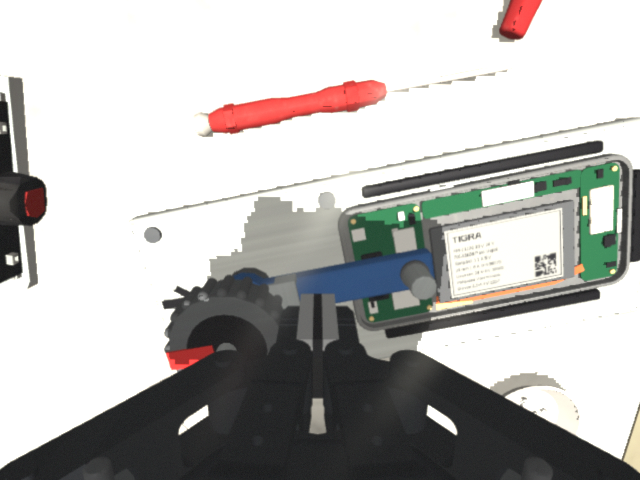

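Emit:
jog_arm([
  {"x": 0,"y": -10,"z": 0,"rx": 0,"ry": 0,"rz": 0,"fingers": 1},
  {"x": 0,"y": -12,"z": 2,"rx": 0,"ry": 0,"rz": 0,"fingers": 1},
  {"x": 15,"y": -12,"z": 0,"rx": 0,"ry": 0,"rz": 0,"fingers": 1},
  {"x": 15,"y": -10,"z": 0,"rx": 0,"ry": 0,"rz": 0,"fingers": 1},
  {"x": 12,"y": 0,"z": 0,"rx": 0,"ry": 0,"rz": 0,"fingers": 1},
  {"x": 0,"y": 0,"z": 0,"rx": 0,"ry": 0,"rz": 0,"fingers": 1},
  {"x": 0,"y": 0,"z": 0,"rx": 0,"ry": 0,"rz": 0,"fingers": 1},
])

```text
t: 14.75
tool_pos: [0.6026, -0.235, 0.0329]
orientation: [3.134, 0.005, -0.005]
ft_force: [0.2, -0.5, -0.3]
grip_width: 0.0
```

```bash
python3 pca.py 12.5;  python3 mk.py m18 12.5
python3 - <<'E'
from h import *
t=get_image("top");cv2.imwrite("pics/t1.png",cv2.resize(t[150:330,230:450],None,fx=3.5,fy=3.3)[:,:,::-1])
E
```

```text
wrist none
scene 58 centre [ 0.5463 -0.1338] len 29.3 wid 10.4 PCA ang 8.3 axis pt [ 0.5481 -0.1391]
14.85 [ 0.6025 -0.2345  0.0331] [ 3.134  0.005 -0.005] [0.2  0.35 0.83]
wrist no mark
scene 56 rmax 25.8 mean r 12.0 ang past arrow 349.3 deg
```

View pics/m18s.png

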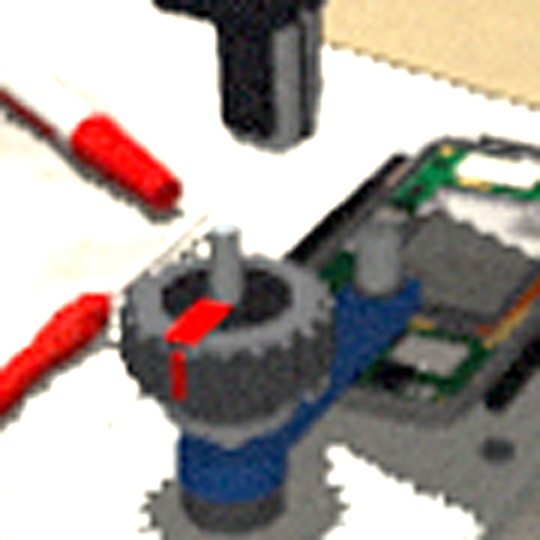

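View pics/t1.png

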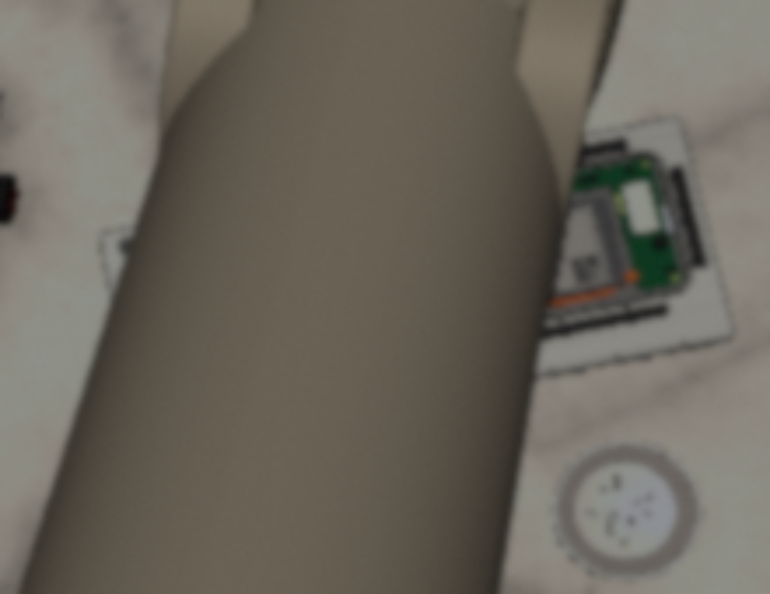

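Run:
```python
from h import *
g=lambda u,v:onz("scene",(240+u/6,205+v/6),.072)[:2]
i,o=g(215,307),g(180,334)
d=o-i;print(i,o,np.linalg.norm(d),np.degrees((np.arctan2(d[1],d[0])-np.pi/2)-np.radians(11)))
C=np.array([.5500,-.1480]);d=o-C;print(np.linalg.norm(d),np.degrees((np.arctan2(d[1],d[0])-np.pi/2)-np.radians(11)))
a=onz("scene",(240+180/6,205+395/6),.054);print("stripe bottom",a, np.degrees((np.arctan2(a[1]+.148,a[0]-.55)-np.pi/2)-np.radians(11)))
```

```text
[ 0.54665829 -0.14267128] [ 0.54526785 -0.1277644 ] 0.01497158612427343 -5.671134902071622
0.02078154440475816 2.162250361417573
stripe bottom [ 0.54712379 -0.12906639  0.054     ] -2.36222054067753
```

Emit:
jog_arm([
  {"x": 0,"y": 2,"z": -8,"rx": 0,"ry": 0,"rz": 0,"fingers": 1},
  {"x": 0,"y": 2,"z": -8,"rx": 0,"ry": 0,"rz": 0,"fingers": 1},
  {"x": 0,"y": 0,"z": -6,"rx": 0,"ry": 0,"rz": 0,"fingers": 1},
  {"x": 0,"y": 0,"z": 0,"rx": 0,"ry": 0,"rz": 0,"fingers": 1},
  {"x": 0,"y": 0,"z": 0,"rx": 0,"ry": 0,"rz": 0,"fingers": 1},
])

```text
t: 15.5
tool_pos: [0.6018, -0.2288, 0.0089]
orientation: [3.134, 0.006, -0.003]
ft_force: [0.6, -0.9, 0.5]
grip_width: -0.0001
```

```bash
python3 mk.py m19 12.5
```

```text
15.5 [ 0.6018 -0.2288  0.0089] [ 3.134e+00  6.000e-03 -3.000e-03] [ 0.61 -0.88  0.47]
wrist no mark
scene 56 rmax 25.8 mean r 12.0 ang past arrow 349.3 deg
```

View pics/m19s.png

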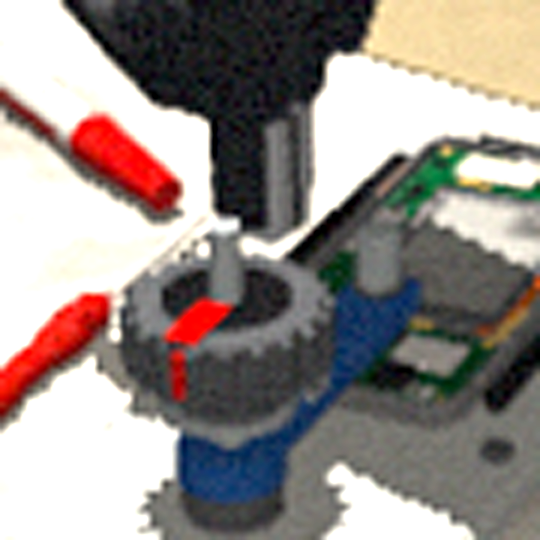

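View pics/m19.png

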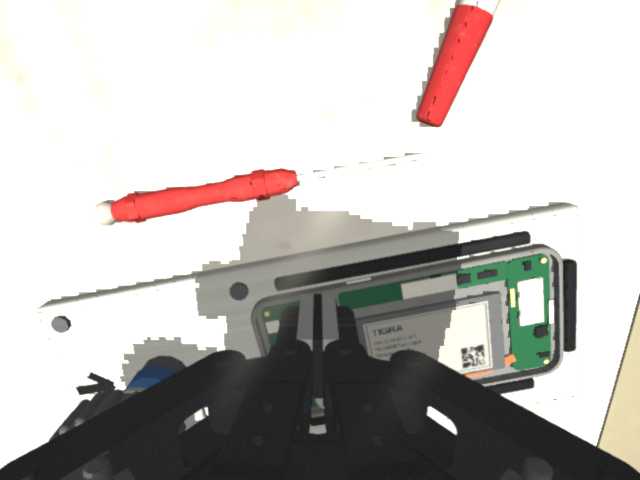

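```bash
cat > bar.py <<'E'
from h import *
import sys
C=np.array([.5505,-.148]);th0=float(sys.argv[1]);st=float(sys.argv[2]);N=int(sys.argv[3])
def W(th):
    a=np.radians(11)-np.pi/2-th; u=np.array([np.cos(a),np.sin(a)]); v=np.array([u[1],-u[0]]); b=-v
    # support: distance along b so that rect(+6mm round) just touches peg
    d=min(.011/max(abs(b[0]),1e-6),.0085/max(abs(b[1]),1e-6))
    x=np.array([d]);
    for d in np.arange(.03,.005,-.0002):
        q=np.maximum(np.abs(d*b)-[.011,.0085],0)
        if np.linalg.norm(q)<=.006: break
    return C+.085*u+d*b
p=get_obs()['tool_pos'][:2]
for k in range(N):
    w=W(th0+k*st); print("%.2f"%(th0+k*st),w.round(4),((w-p)*1e3).round(1)); p=w
E
python3 bar.py 0 .1 18
```

```text
0.00 [ 0.5836 -0.2282] [-18.3   0.8]
0.10 [ 0.5752 -0.2311] [-8.4 -2.9]
0.20 [ 0.5668 -0.2331] [-8.4 -2.1]
0.30 [ 0.5582 -0.2343] [-8.6 -1.2]
0.40 [ 0.5498 -0.2347] [-8.5 -0.4]
0.50 [ 0.5417 -0.2344] [-8.1  0.3]
0.60 [ 0.5337 -0.2333] [-8.   1.1]
0.70 [ 0.5259 -0.2316] [-7.7  1.7]
0.80 [ 0.5182 -0.2291] [-7.7  2.5]
0.90 [ 0.5103 -0.2254] [-7.9  3.6]
1.00 [ 0.5023 -0.2206] [-7.9  4.8]
1.10 [ 0.4947 -0.2146] [-7.6  6. ]
1.20 [ 0.4877 -0.2077] [-7.   6.9]
1.30 [ 0.4817 -0.2004] [-6.   7.3]
1.40 [ 0.4765 -0.1926] [-5.2  7.9]
1.50 [ 0.4723 -0.1846] [-4.2  8. ]
1.60 [ 0.469  -0.1762] [-3.3  8.4]
1.70 [ 0.4666 -0.1677] [-2.4  8.5]
```

Emit:
jog_arm([
  {"x": -8,"y": 0,"z": 0,"rx": 0,"ry": 0,"rz": 0,"fingers": 1},
  {"x": -8,"y": 0,"z": 0,"rx": 0,"ry": 0,"rz": 0,"fingers": 1},
  {"x": -8,"y": -2,"z": 0,"rx": 0,"ry": 0,"rz": 0,"fingers": 1},
  {"x": -8,"y": -2,"z": 0,"rx": 0,"ry": 0,"rz": 0,"fingers": 1},
  {"x": -8,"y": -2,"z": 0,"rx": 0,"ry": 0,"rz": 0,"fingers": 1},
])

```text
t: 16.1
tool_pos: [0.5603, -0.2347, 0.0103]
orientation: [3.134, 0.002, -0.002]
ft_force: [2.0, 0.6, -0.9]
grip_width: 0.0001
```

```bash
python3 mk.py m20 12.5; python3 bar.py 0.4 .1 9
```

```text
16.1 [ 0.5603 -0.2347  0.0103] [ 3.134e+00  2.000e-03 -2.000e-03] [ 1.98  0.59 -0.95]
wrist 889 rmax 26.2 mean r 17.6 ang past arrow 1.6 deg
scene 56 rmax 25.8 mean r 12.1 ang past arrow 349.5 deg
0.40 [ 0.5498 -0.2347] [-9.7  1.1]
0.50 [ 0.5417 -0.2344] [-8.1  0.3]
0.60 [ 0.5337 -0.2333] [-8.   1.1]
0.70 [ 0.5259 -0.2316] [-7.7  1.7]
0.80 [ 0.5182 -0.2291] [-7.7  2.5]
0.90 [ 0.5103 -0.2254] [-7.9  3.6]
1.00 [ 0.5023 -0.2206] [-7.9  4.8]
1.10 [ 0.4947 -0.2146] [-7.6  6. ]
1.20 [ 0.4877 -0.2077] [-7.   6.9]
```

View pics/m20s.png

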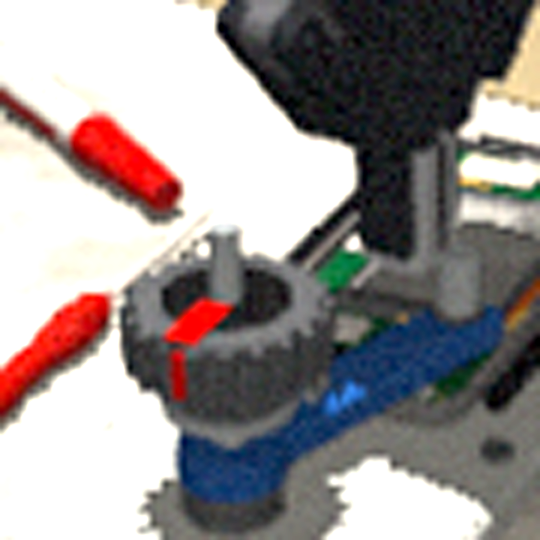

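Bar is swinging, nut unmoved. Continue round the arc.

Emit:
jog_arm([
  {"x": -8.5,"y": 0,"z": -0.3,"rx": 0,"ry": 0,"rz": 0,"fingers": 1},
  {"x": -8.5,"y": 0.3,"z": -0.3,"rx": 0,"ry": 0,"rz": 0,"fingers": 1},
  {"x": -8.5,"y": 1,"z": -0.3,"rx": 0,"ry": 0,"rz": 0,"fingers": 1},
  {"x": -8,"y": 2,"z": 0,"rx": 0,"ry": 0,"rz": 0,"fingers": 1},
  {"x": -8,"y": 2.5,"z": 0,"rx": 0,"ry": 0,"rz": 0,"fingers": 1},
])

```text
t: 16.7
tool_pos: [0.5164, -0.2292, 0.0098]
orientation: [3.133, 0.001, -0.003]
ft_force: [0.7, -0.1, 0.6]
grip_width: 0.0001
```

```bash
python3 mk.py m21 12.5; python3 bar.py 0.8 .1 10
```

```text
16.7 [ 0.5164 -0.2292  0.0098] [ 3.133e+00  1.000e-03 -3.000e-03] [ 0.71 -0.09  0.57]
wrist 544 rmax 26.1 mean r 17.6 ang past arrow 355.4 deg
scene 55 rmax 25.8 mean r 12.2 ang past arrow 349.8 deg
0.80 [ 0.5182 -0.2291] [2.6 0.2]
0.90 [ 0.5103 -0.2254] [-7.9  3.6]
1.00 [ 0.5023 -0.2206] [-7.9  4.8]
1.10 [ 0.4947 -0.2146] [-7.6  6. ]
1.20 [ 0.4877 -0.2077] [-7.   6.9]
1.30 [ 0.4817 -0.2004] [-6.   7.3]
1.40 [ 0.4765 -0.1926] [-5.2  7.9]
1.50 [ 0.4723 -0.1846] [-4.2  8. ]
1.60 [ 0.469  -0.1762] [-3.3  8.4]
1.70 [ 0.4666 -0.1677] [-2.4  8.5]
```

View pics/m21.png

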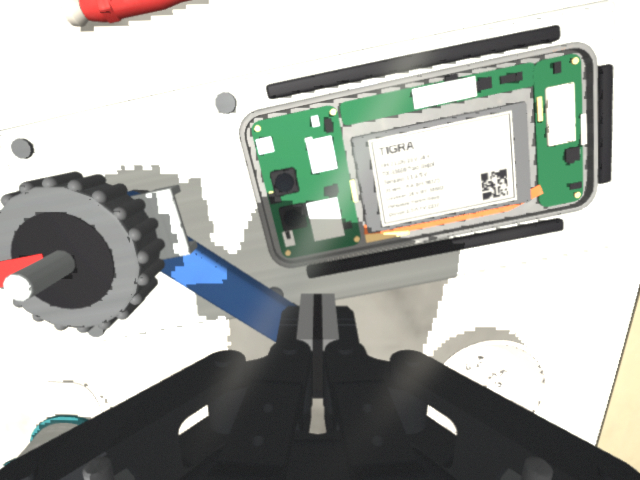

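Emit:
jog_arm([
  {"x": -8,"y": 4,"z": 0,"rx": 0,"ry": 0,"rz": 0,"fingers": 1},
  {"x": -8,"y": 5,"z": 0,"rx": 0,"ry": 0,"rz": 0,"fingers": 1},
  {"x": -7.6,"y": 6,"z": 0,"rx": 0,"ry": 0,"rz": 0,"fingers": 1},
  {"x": -7,"y": 7,"z": 0,"rx": 0,"ry": 0,"rz": 0,"fingers": 1},
  {"x": -6,"y": 7.5,"z": 0,"rx": 0,"ry": 0,"rz": 0,"fingers": 1},
])

```text
t: 17.3
tool_pos: [0.4773, -0.1985, 0.0101]
orientation: [3.132, 0.0, -0.004]
ft_force: [1.6, -0.6, 1.3]
grip_width: 0.0001
```

```bash
python3 mk.py m22 12.5; python3 bar.py 1.3 .1 5
```

```text
17.3 [ 0.4773 -0.1985  0.0101] [ 3.132  0.    -0.004] [ 1.65 -0.6   1.26]
wrist 954 rmax 26.3 mean r 21.0 ang past arrow 0.1 deg
scene 55 rmax 25.8 mean r 11.8 ang past arrow 348.9 deg
1.30 [ 0.4817 -0.2004] [ 4.8 -2.9]
1.40 [ 0.4765 -0.1926] [-5.2  7.9]
1.50 [ 0.4723 -0.1846] [-4.2  8. ]
1.60 [ 0.469  -0.1762] [-3.3  8.4]
1.70 [ 0.4666 -0.1677] [-2.4  8.5]
```

View pics/m22.png

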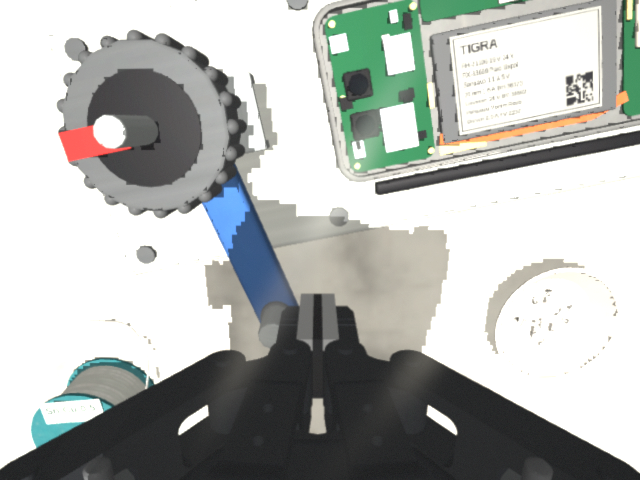

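Emit:
jog_arm([
  {"x": -3,"y": 7,"z": 0,"rx": 0,"ry": 0,"rz": 0,"fingers": 1},
  {"x": -3,"y": 7,"z": 0,"rx": 0,"ry": 0,"rz": 0,"fingers": 1},
  {"x": -2,"y": 4,"z": 0,"rx": 0,"ry": 0,"rz": 0,"fingers": 1},
])

```text
t: 17.7
tool_pos: [0.4691, -0.1801, 0.0103]
orientation: [3.131, -0.0, -0.004]
ft_force: [5.2, -10.4, -1.8]
grip_width: 0.0002
```

Emit:
jog_arm([
  {"x": 0,"y": 3,"z": 0,"rx": 0,"ry": 0,"rz": 0,"fingers": 1},
])

```text
t: 17.8
tool_pos: [0.4689, -0.1786, 0.0109]
orientation: [3.129, -0.001, -0.005]
ft_force: [-5.3, -2.4, 17.0]
grip_width: 0.0
```

Emit:
jog_arm([
  {"x": 0,"y": 3,"z": 0,"rx": 0,"ry": 0,"rz": 0,"fingers": 1},
])

```text
t: 17.9
tool_pos: [0.4688, -0.1762, 0.0117]
orientation: [3.127, -0.001, -0.006]
ft_force: [-2.0, -3.8, 6.1]
grip_width: 0.0
```

```bash
python3 mk.py m23 12.5; python3 bar.py 1.5 .1 3
```

```text
17.9 [ 0.4688 -0.1762  0.0117] [ 3.127e+00 -1.000e-03 -6.000e-03] [-1.99 -3.81  6.14]
wrist 1769 rmax 26.3 mean r 17.9 ang past arrow 356.8 deg
scene 55 rmax 25.8 mean r 12.2 ang past arrow 349.8 deg
1.50 [ 0.4723 -0.1846] [ 3.5 -8.3]
1.60 [ 0.469  -0.1762] [-3.3  8.4]
1.70 [ 0.4666 -0.1677] [-2.4  8.5]
```

View pics/m23.png

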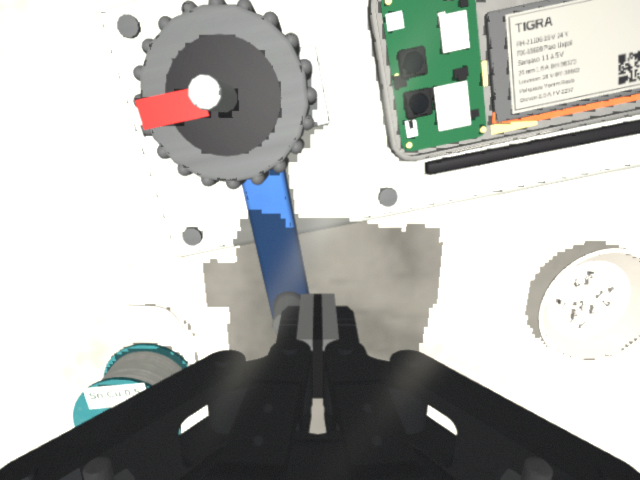

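Emit:
jog_arm([
  {"x": 0,"y": -8,"z": 0,"rx": 0,"ry": 0,"rz": 0,"fingers": 1},
  {"x": 0,"y": -15,"z": 3,"rx": 0.3,"ry": 0,"rz": 0.2,"fingers": 1},
  {"x": 0,"y": -15,"z": 10,"rx": 0.4,"ry": 0,"rz": 0.2,"fingers": 1},
  {"x": -5,"y": -10,"z": 15,"rx": 0,"ry": 0,"rz": 0,"fingers": 1},
  {"x": 0,"y": 0,"z": 0,"rx": 0,"ry": 0,"rz": 0,"fingers": 1},
  {"x": 0,"y": 0,"z": 0,"rx": 0,"ry": 0,"rz": 0,"fingers": 1},
])

```text
t: 18.6
tool_pos: [0.4625, -0.2231, 0.0391]
orientation: [-3.141, 0.002, 0.004]
ft_force: [0.5, 0.3, -0.3]
grip_width: 0.0004
```

```bash
python3 mk.py m24 12.5;python3 pca.py 12.5
```

```text
18.6 [ 0.4625 -0.2231  0.0391] [-3.141e+00  2.000e-03  4.000e-03] [ 0.48  0.35 -0.33]
wrist 889 rmax 26.3 mean r 19.0 ang past arrow 358.6 deg
scene 55 rmax 25.8 mean r 11.8 ang past arrow 348.9 deg
wrist 927 centre [ 0.5469 -0.132 ] len 20.4 wid 9.6 PCA ang 345.3 axis pt [ 0.5458 -0.147 ]
scene 60 centre [ 0.5464 -0.1338] len 30.9 wid 10.5 PCA ang 8.9 axis pt [ 0.5482 -0.139 ]
```

View pics/m24.png

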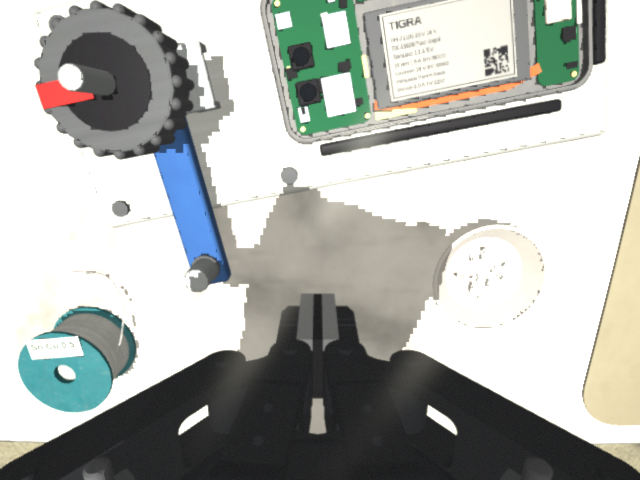

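Run:
```python
from h import *
for uv,z in[((198,281),.05),((209,266),.034)]:
    p=onz("wrist",uv,z)[:2]
    for C in ([.5505,-.148],[.550,-.151]):
        d=p-C; print(p.round(4),np.linalg.norm(d).round(4),"bar",(np.radians(11)-np.pi/2-np.arctan2(d[1],d[0]))%(2*np.pi))
s=onz("wrist",(71,77),.092);print("stud",s)
a,b=onz("wrist",(160,155),.032)[:2],onz("wrist",(186,279),.032)[:2] # left edge
d=b-a;print("edge",(np.radians(11)-np.pi/2-np.arctan2(d[1],d[0]))%(2*np.pi))
a,b=onz("wrist",(185,137),.032)[:2],onz("wrist",(230,274),.032)[:2]
d=b-a;print("edge",(np.radians(11)-np.pi/2-np.arctan2(d[1],d[0]))%(2*np.pi))
a,b=onz("wrist",(115,225),.012)[:2],onz("wrist",(600,130),.012)[:2]
d=a-b;print("jig yaw",np.degrees(np.arctan2(d[1],d[0])-np.pi/2))
```

```text
[ 0.4675 -0.1674] 0.0852 bar 1.5335133693690568
[ 0.4675 -0.1674] 0.0841 bar 1.566918488475359
[ 0.4688 -0.1682] 0.0842 bar 1.5200100766213915
[ 0.4688 -0.1682] 0.083 bar 1.553645923094999
stud [ 0.55058045 -0.14891216  0.092     ]
edge 1.6616666876324766
edge 1.5207003575159042
jig yaw 11.511552326607166
```

View pics/m24s.png

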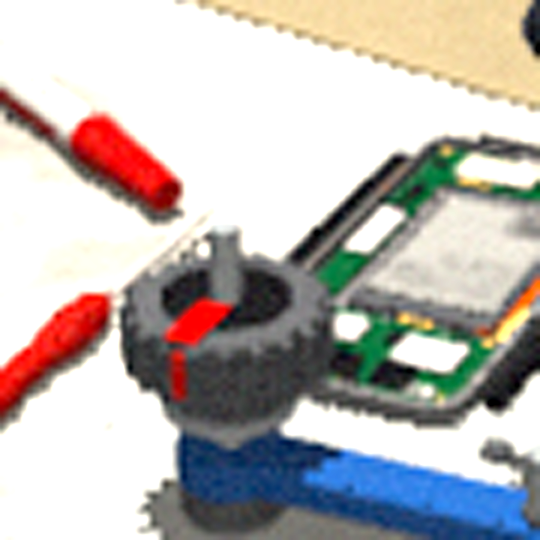

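Emit:
jog_arm([
  {"x": 0,"y": -10,"z": 30,"rx": 0,"ry": 0,"rz": 0,"fingers": 1},
  {"x": -5,"y": -30,"z": 30,"rx": 0,"ry": 0,"rz": 0,"fingers": 1},
  {"x": -15,"y": -35,"z": 30,"rx": 0,"ry": 0,"rz": 0,"fingers": 1},
  {"x": -15,"y": -40,"z": 20,"rx": 0,"ry": 0,"rz": 0,"fingers": 1},
  {"x": -15,"y": -40,"z": 10,"rx": 0,"ry": 0,"rz": 0,"fingers": 1},
  {"x": -15,"y": -40,"z": 0,"rx": 0,"ry": 0,"rz": 0,"fingers": 1},
  {"x": -15,"y": -40,"z": 0,"rx": 0,"ry": 0,"rz": 0,"fingers": 1},
  {"x": -15,"y": -30,"z": 0,"rx": 0,"ry": 0,"rz": 0,"fingers": 1},
  {"x": 0,"y": 0,"z": 0,"rx": 0,"ry": 0,"rz": 0,"fingers": 1},
  {"x": 0,"y": 0,"z": 0,"rx": 0,"ry": 0,"rz": 0,"fingers": 1},
])

```text
t: 19.8
tool_pos: [0.3635, -0.4878, 0.1587]
orientation: [-3.136, 0.009, 0.021]
ft_force: [0.7, 0.4, 0.4]
grip_width: 0.0
```

Run:
```python
from h import *
t=get_image("top")[:,:,::-1];cv2.imwrite("pics/t2.png",cv2.resize(t[150:330,230:450],None,fx=3.5,fy=3.3,interpolation=2))
o=cv2.imread("pics/top0.png");cv2.imwrite("pics/td.png",cv2.resize(cv2.absdiff(o,np.ascontiguousarray(t))[150:370,230:450],None,fx=2.7,fy=2.7)*2)
print(get_obs()['t'],get_obs()['tool_pos'],get_obs()['ft_force'])
```

```text
19.85 [ 0.36294542 -0.4879977   0.15858621] [-1.62099207 -0.42009361  0.04693226]
```

View pics/t2.png

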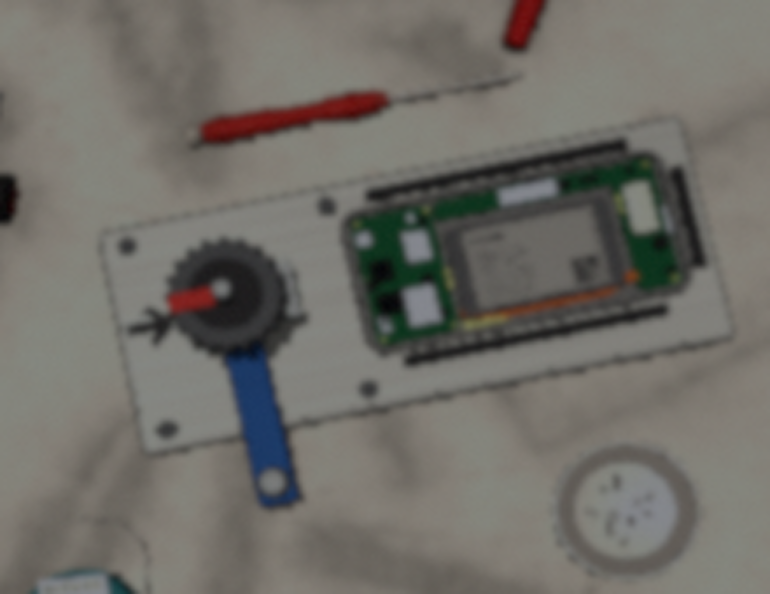

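View pics/td.png

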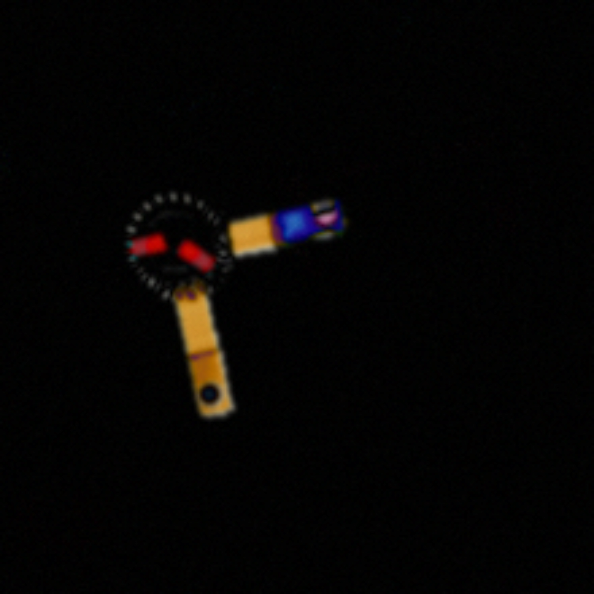

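Emit:
jog_arm([
  {"x": 0,"y": 0,"z": 0,"rx": 0,"ry": 0,"rz": 0,"fingers": 1},
  {"x": 0,"y": 0,"z": 0,"rx": 0,"ry": 0,"rz": 0,"fingers": 1},
  {"x": 0,"y": 0,"z": 0,"rx": 0,"ry": 0,"rz": 0,"fingers": 1},
])

```text
t: 20.15
tool_pos: [0.3657, -0.4844, 0.1582]
orientation: [-3.134, 0.009, 0.026]
ft_force: [0.6, 1.0, -0.3]
grip_width: 0.0002
```

```bash
python3 -c "from workcell import *;print(close_job())"
```

```text
the job is handed in; nothing more can be done
None
```

The nut was rolled about 10.2 rad anticlockwise until its mark was at the arrow for the second time. The bar was then pushed by its peg to its stop, and the hand was taken away. I handed the job in at about 20 s; no verdict is reported.

**Last checks**
- **Nut:** the final top view shows the red mark lined up with the arrow, within a few degrees. The highest force I read while rolling was about 9 N sideways, well under 35 N.
- **Bar:** I measured it at about 1.55 rad; the estimates ran from 1.52 to 1.66. The sideways force rose to about 10 N there, which fits the stop.
- **Phone and tools:** comparing the top view before and after, only the nut and bar changed. The phone, screwdriver and dish had not moved. The reel lay only partly in that crop, and the part in view was unchanged.

**What disagreed**
- **Fingertips:** the cameras put them about 31 mm above the reported tool point. My first approach therefore passed over the nut without touching it, and I worked with the corrected height.
- **Mark angle:** angles taken from an assumed nut centre differed between cameras by up to 17°, so I used the direction of the mark itself. The two cameras then agreed within 2° until near the arrow. At the end the mark was partly hidden in the wrist view, and its side stripe skewed the scene view, so these readings spread between about −6° and +8°. One wrist fit gave −15°. All are inside the 23° allowed.
- **Upward force:** I saw a brief 17 N upward force at the bar's stop. I did not find the cause and backed off straight after one more small push.

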